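Stack the lifts of a model boat hull on its building board

TASK

Dry-stack the model boat's hull keel-up on the building board: the largest (deck) lift first, the middle one on it and the smallest (keel) lift on top, each centred along the board's pencilled centreline, flat transom close up against the stern stop and bow pointing away from it. Then lay the iron weight lengthwise on the middle of the keel lift to hold the stack flat. Set every piece down rather than dropping it, and leave the glue bottle and the pencil jar standing where they are.

Things in the scene. Friction and masses are not known exactly. Their poses are not given: they have to be found in the camera images.
- building_board: Building board fixed to the table: plywood plate 270 x 100 x 12 mm with pencilled centreline and deck outline; at its stern end a dark wooden stop 70 mm wide, 18 thick, rising 62 mm above the plate. Origin: plate centre, at table level (plate top at z = 12 mm). x runs along the centreline from the stop to the bow end; the stop's face towards the bow is at x = -117 mm.
- lift_deck: Largest (deck) lift of the hull: flat pine board with a boat's outline, 190 long, 62 wide, 20 mm thick, pencil lines on top, about 85 g, lying loose. Origin: middle of its length and width, on the underside; z up; x along its centreline to the pointed bow (tip at +95 mm, flat transom at -95). Sides parallel, 62 mm apart, from x = -34 to +27 mm.
- lift_middle: Middle-sized lift of the hull: flat pine board with a boat's outline, 160 long, 50 wide, 20 mm thick, pencil lines on top, about 55 g, lying loose. Origin: middle of its length and width, on the underside; z up; x along its centreline to the pointed bow (tip at +80 mm, flat transom at -80). Sides parallel, 50 mm apart, from x = -29 to +22 mm.
- lift_keel: Smallest (keel) lift of the hull: flat pine board with a boat's outline, 130 long, 38 wide, 20 mm thick, pencil lines on top, about 36 g, lying loose. Origin: middle of its length and width, on the underside; z up; x along its centreline to the pointed bow (tip at +65 mm, flat transom at -65). Sides parallel, 38 mm apart, from x = -23 to +18 mm.
- iron_weight: Dark cast-iron weight: a flat bar 100 mm long (x), 36 mm wide (y) and 22 mm high, with a round knob (25 mm across, its top 50 mm above the underside) in the middle of its top. Origin at the centre of its underside, z up. 0.5 to 0.8 kg. Loose.
- glue_bottle: White plastic glue bottle with an orange cap, upright, 58 mm across and 150 mm high, full. Origin at the centre of its underside. Loose bystander: leave it standing.
- pencil_jar: White ceramic jar holding pencils and brushes, 72 mm across, 95 mm high, pencil tips up to 180 mm. Origin at the centre of its underside. Loose bystander: leave it standing.

How it is judged:
On the way, in this order (a step that is already met when the one before it is completed fails the run):
1. the largest (deck) lift lies on the board, transom at the stop, and is let go (x of lift_deck in the frame of building_board between -0.027 and -0.009 m and y of lift_deck in the frame of building_board between -0.01 and 0.01 m and z of lift_deck in the frame of building_board between 0.008 and 0.016 m and angle between the x axis of lift_deck and the x axis of building_board, either way round below 0.16 rad and angle between lift_deck's own z axis and vertical below 0.08 rad and x of building_board in the frame of lift_deck above 0 m and contact force between the fingers and lift_deck below 0.2 N and linear speed of lift_deck below 0.03 m/s), for 0.2 s.
2. the middle lift lies on the deck lift and is let go (x of lift_deck in the frame of building_board between -0.027 and -0.009 m and y of lift_deck in the frame of building_board between -0.01 and 0.01 m and z of lift_deck in the frame of building_board between 0.008 and 0.016 m and angle between the x axis of each of lift_deck, lift_middle and the x axis of building_board, either way round below 0.16 rad and angle between each of lift_deck, lift_middle's own z axis and vertical below 0.08 rad and x of building_board in the frame of lift_deck above 0 m and x of lift_middle in the frame of building_board between -0.042 and -0.024 m and y of lift_middle in the frame of building_board between -0.01 and 0.01 m and z of lift_middle in the frame of building_board between 0.028 and 0.036 m and x of building_board in the frame of lift_middle above 0 m and contact force between the fingers and lift_middle below 0.2 N and linear speed of lift_middle below 0.03 m/s), for 0.2 s.
3. the smallest (keel) lift lies on the middle lift and is let go (x of lift_deck in the frame of building_board between -0.027 and -0.009 m and y of lift_deck in the frame of building_board between -0.01 and 0.01 m and z of lift_deck in the frame of building_board between 0.008 and 0.016 m and angle between the x axis of each of lift_deck, lift_middle, lift_keel and the x axis of building_board, either way round below 0.16 rad and angle between each of lift_deck, lift_middle, lift_keel's own z axis and vertical below 0.08 rad and x of building_board in the frame of lift_deck above 0 m and x of lift_middle in the frame of building_board between -0.042 and -0.024 m and y of lift_middle in the frame of building_board between -0.01 and 0.01 m and z of lift_middle in the frame of building_board between 0.028 and 0.036 m and x of building_board in the frame of lift_middle above 0 m and x of lift_keel in the frame of building_board between -0.057 and -0.039 m and y of lift_keel in the frame of building_board between -0.01 and 0.01 m and z of lift_keel in the frame of building_board between 0.048 and 0.056 m and x of building_board in the frame of lift_keel above 0 m and contact force between the fingers and lift_keel below 0.2 N and linear speed of lift_keel below 0.03 m/s), for 0.2 s.
At the end, for the whole second after the job is handed in: The lifts lie stacked on the board (deck, middle, keel from below), each within 10 mm and 9 degrees of its centreline, bow away from the stern stop, transom within 13 mm of it; the weight lies flat along the keel lift, within 15 mm of its middle and 15 degrees; all let go, at rest (all of step 3 and contact force between the fingers and lift_deck below 0.2 N and linear speed of each of lift_deck, lift_middle, iron_weight below 0.03 m/s and contact force between the fingers and lift_middle below 0.2 N and contact force between the fingers and iron_weight below 0.2 N and horizontal distance between iron_weight and lift_keel below 0.015 m and angle between the x axis of iron_weight and the x axis of lift_keel, either way round below 0.26 rad and angle between iron_weight's own z axis and vertical below 0.08 rad and z of iron_weight in the frame of building_board between 0.068 and 0.076 m); the robot touches nothing.
It fails at once if a lift or the weight is dropped (it moves free of the fingers faster than 0.5 m/s) ((linear speed of lift_deck above 0.5 m/s and contact force between the fingers and lift_deck below 0.2 N) or (linear speed of lift_middle above 0.5 m/s and contact force between the fingers and lift_middle below 0.2 N) or (linear speed of lift_keel above 0.5 m/s and contact force between the fingers and lift_keel below 0.2 N) or (linear speed of iron_weight above 0.5 m/s and contact force between the fingers and iron_weight below 0.2 N)).
It fails at once if the glue bottle is knocked over or shifted by more than 30 mm (distance of glue_bottle from where it was at the start of the episode above 0.03 m or angle between glue_bottle's own z axis and vertical above 0.4 rad).
It fails at once if the pencil jar is knocked over or shifted by more than 30 mm (distance of pencil_jar from where it was at the start of the episode above 0.03 m or angle between pencil_jar's own z axis and vertical above 0.4 rad).
It also fails if it takes over 120 s, if anything falls off the work surface, if the arm or the gripper's body presses on something with over 40 N, if the wrist force passes 120 N, or if a joint passes its speed limit or range.

ROBOT

A 7-joint arm with a two-finger parallel gripper is mounted at the origin on the work surface. World frame = base frame: x ahead of the robot, y to its left, z up, the work surface at z = 0. Lengths are in m, angles in rad, forces in N, time in s.
With the tool pointing down it reaches from about 0.4 to 0.85 m from the base axis. Payload 4.5 kg.
Tool frame: the origin (TCP) lies between the finger pads; the fingertips stand 25 mm ahead of it and the grasp point (between the pads) lies 6 mm ahead of it; z points along the fingers, y is the line along which they close (so a half turn about z gives the same grasp; the last joint's range is limited). The gripper opens to 85 mm and grips with 20 to 120 N. Pads are 22 mm wide; open, the fingers measure 114 mm over their backs; the gripper's body (76 mm by 85 mm) begins 54 mm behind the grasp point. The pads swing forward as they close: fully open they stand 13 mm farther back than shut.
Start: joints at [1.206, 0.689, -0.195, 1.565, 0.157, 0.902, -0.215], TCP at [0.243, -0.576, 0.256] pointing down, gripper open.
Joint ranges: [-3.01, 3.01], [-0.46, 2.08], [-1.47, 1.51], [0.13, 2.56], [-1, 4.14], [0.04, 2.09], [-2.66, 2.66]. Speed limits (rad/s): [2.57, 2.57, 3.14, 3.14, 3.14, 3.14, 3.14].

INTERFACE

Orientations are given as a 3x3 rotation matrix whose columns are the frame's x, y, z axes.
In Python, from plant import bot gives the robot as it stands.
- The arm moves only by the tool arm_command, never from a script. Its argument "rows" is a list of rows, each an object with "dp": the shift along the tool's x, y, z scaled (see below), a list of three; "twist": the turn, a rotation vector about the tool's x, y, z scaled (see below), a list of three; "hand": the opening, from -1 (shut) to 1 (fully open). In form: [{"dp": [tx, ty, tz], "twist": [wx, wy, wz], "hand": hand}, ...]. A call has 1 to 8 rows; each row shifts and turns the commanded pose from where the row before left it, along the tool's axes as they then stand; what a row does not reach is not made up. The controller multiplies each number of a shift by 0.025 m and each number of a turn by 0.12 rad. A row lasts 1/10 s, in which the tool goes at most 50 mm and 8.59 degrees, less where a joint would pass 70% of its speed; a pose out of reach is approached as far as the arm can. A call with a number of a shift or a turn outside -1 to 1 is refused whole. A call with a gripper value outside its range is refused whole. The fingers move at their own pace and stop on an object; "squeeze" is the grip in N (left out, the last holds). Time passes only in rows, so rows that do not move let the fingers close. It gives the time, the measured TCP pose, the force, the opening and the grip force at its end, in the units of the state.
- bot.sense(): the state, without advancing time (a new reading comes with each control period).
- bot.camera(name): name is "scene" or "top" or "wrist"; returns a dict with "image" (480x640x3 uint8, blue, green, red), "K" (3x3 intrinsics, pixels), "position" and "rotation" of the camera in the world. Camera axes: x right, y down, z forward; pixel columns grow to the right and rows downward; lengths in m; the calibration is good to about 2 mm. A picture is of the moment at which its call begins. There is no depth.
- bot.job_done(): hands the job in; it is judged then, once.
The state is a dict: "time": time; "joints": joint angles; "qvel": joint speeds; "effort": joint torques, N m; "tcp_pos": TCP position; "ee_rot": TCP orientation; "ft_force": force on the tool from outside, world axes, zero at the start; "wrist_torque": the same for the moment, N m; "opening": opening from 0.0 (shut) to 1.0 (fully open); "finger_force": force on a finger pad.
Only numpy, scipy, OpenCV 4.12 (cv2) and the standard library are available. Lean on these libraries where they do the work, as an engineer would, in place of code of your own. Each camera call takes 0.05 s, during which the arm holds its last target. There are 200 camera calls.

## Working session

There is one attempt and no reset: what is moved stays moved. The work goes in short steps, Python scripts to look and compute and a tool call to move; the robot and the scene stay as the last step left them, time stands still between calls to the robot, and variables do not carry over. Pictures are saved under pics/ and viewed, at most 14 in all, crops included, and the job is handed in when it is done.

Besides the shell and the picture viewer there is one more tool, called after "Request:" as name([rows], argument=value, ...), one row to a line, values as JSON. arm_command: Moves the arm, as the interface text tells. Its arguments: {"type":"object","properties":{"rows":{"type":"array","items":{"type":"object","properties":{"dp":{"type":"array","items":{"type":"number"}},"twist":{"type":"array","items":{"type":"number"}},"hand":{"type":"number"}}}},"squeeze":{"type":"number"}},"required":["rows"]}

```bash
mkdir -p pics; ls; python3 - <<'E'
from plant import bot
import cv2
for n in ("top","scene"):
    c=bot.camera(n); cv2.imwrite(f"pics/{n}0.png",c["image"]); print(n,c["K"],c["position"],c["rotation"])
s=bot.sense(); print(s["tcp_pos"],s["ee_rot"],s["opening"],s["time"])
E
```

```text
pics
top [[439.03146728   0.         317.86200382]
 [  0.         439.03146728 241.18781993]
 [  0.           0.           1.        ]] [0.39233172 0.16172762 0.88044881] [[-0.00277831 -0.98131238  0.19240136]
 [-0.99977034 -0.00136272 -0.02138718]
 [ 0.0212497  -0.1924166  -0.98108323]]
scene [[482.34263632   0.         318.19045699]
 [  0.         482.34263632 235.8069259 ]
 [  0.           0.           1.        ]] [ 0.95977993 -0.5529628   0.75614407] [[ 0.86036725  0.35084443 -0.36969769]
 [ 0.50934167 -0.56564997  0.64854543]
 [ 0.01841907 -0.74628968 -0.6653664 ]]
[ 0.24247188 -0.5754628   0.25557906] [[ 9.21475088e-01  3.88436807e-01 -7.13697216e-04]
 [ 3.88437452e-01 -9.21473934e-01  1.46128782e-03]
 [-9.00354057e-05 -1.62376705e-03 -9.99998678e-01]] 1.000322338020303 0.1
```

View pics/top0.png

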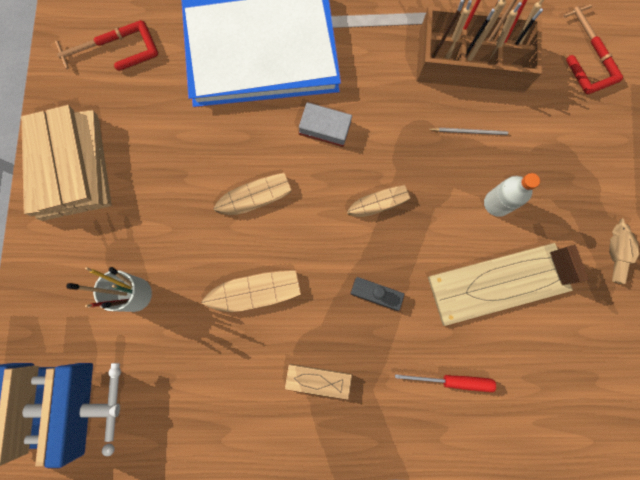

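View pics/scene0.png

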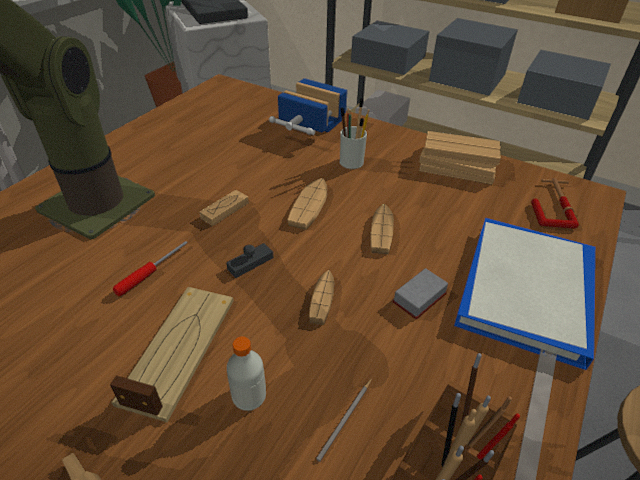

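The top view shows the deck lift at (252,291), the middle lift at (253,195), the keel lift at (379,202), the weight at (378,293) and the board at (500,285) with its stop on the right at (566,265). The bottle is at (500,205) and the jar at (122,292). All bows point left, towards +y.

```bash
cat > h.py <<'E'
import cv2,numpy as np
from plant import bot
def crop(im,x0,y0,w,h,s,f,g=20):
    o=cv2.resize(im[y0:y0+h,x0:x0+w],None,fx=s,fy=s,interpolation=cv2.INTER_CUBIC)
    for x in range(-(-x0//g)*g,x0+w,g):
        X=int((x-x0)*s); cv2.line(o,(X,0),(X,6),(0,255,255),1); cv2.putText(o,str(x),(X,16),0,.35,(0,255,255),1)
    for y in range(-(-y0//g)*g,y0+h,g):
        Y=int((y-y0)*s); cv2.line(o,(0,Y),(6,Y),(0,255,255),1); cv2.putText(o,str(y),(8,Y+4),0,.35,(0,255,255),1)
    cv2.imwrite(f,o)
def ray(c,px,z):
    px=np.atleast_2d(np.array(px,float))
    d=np.c_[px,np.ones(len(px))]@np.linalg.inv(c["K"]).T@c["rotation"].T
    p=np.array(c["position"]); return p+d*((z-p[2])/d[:,2:3])
def proj(c,P):
    q=(np.atleast_2d(P)-c["position"])@c["rotation"]; q=q@c["K"].T; return q[:,:2]/q[:,2:]
E
python3 - <<'E'
from h import *
im=cv2.imread("pics/top0.png")
crop(im,190,165,225,155,3.5,"pics/a.png")
crop(im,420,165,180,165,3.6,"pics/b.png")
E
```

```text
(no output)
```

View pics/a.png

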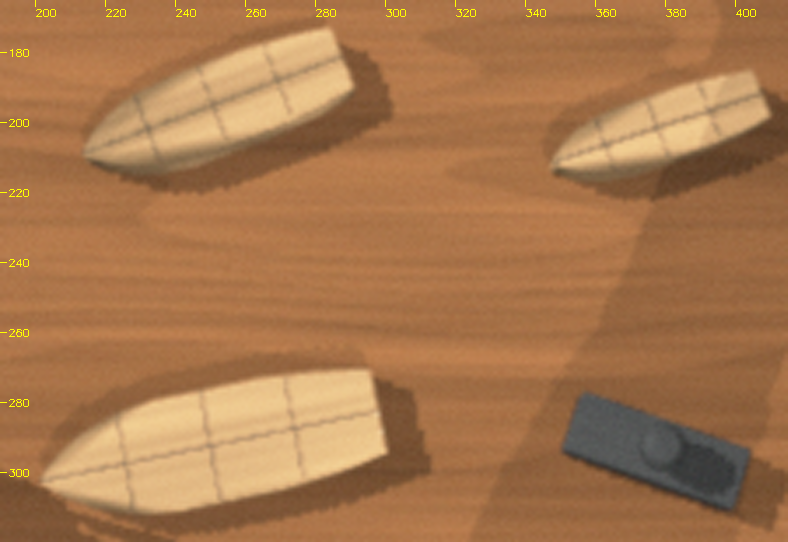

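View pics/b.png

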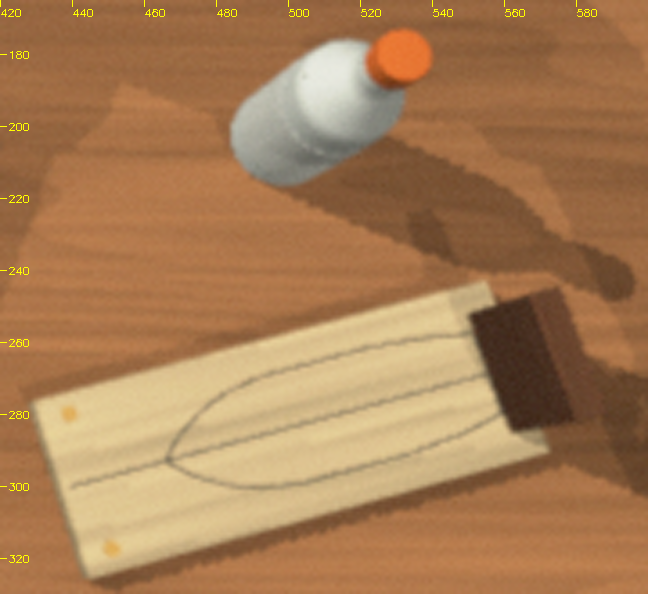

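```bash
python3 - <<'E'
from h import *
c=bot.camera("top")
def rep(n,tip,tr,L,z):
    p=ray(c,[tip]+tr,z); t=p[0]; m=p[1:].mean(0); d=t-m
    print(n,"len",np.linalg.norm(d),"ctr",((t+m)/2)[:2].round(4),"yaw",np.degrees(np.arctan2(d[1],d[0])).round(1),"w",np.linalg.norm(p[1]-p[-1]))
rep("deck",(201.7,302.4),[(296.6,271),(300.3,294.1)],.19,.02)
rep("mid",(214.3,209.3),[(284.6,173),(291.1,190.4)],.16,.02)
rep("keel",(348.3,213.6),[(404.9,185.3),(410,198.1)],.13,.02)
w=ray(c,[(356.9,277.3),(404,293.9),(399.4,308.7),(351.1,292.7)],.022)
d=w[0]+w[3]-w[1]-w[2];print("weight",w.mean(0),np.degrees(np.arctan2(d[1],d[0])),np.linalg.norm(w[0]-w[1]),np.linalg.norm(w[1]-w[2]))
b=ray(c,[(429.2,276.7),(443.9,323.9),(572.2,288.9),(555.3,243.1),(440,300.3),(555.3,269.2),(550.6,252.2),(561.1,284.4),(466.1,292.8)],.012)
print(b.round(4)); print("ctr",b[:4].mean(0),[np.linalg.norm(b[i]-b[i-1]).round(3) for i in range(4)])
for d in (b[0]-b[3],b[1]-b[2],b[4]-b[5]): print(np.degrees(np.arctan2(d[1],d[0])))
u=(b[4]-b[5]);u/=np.linalg.norm(u)
s=(b[6]+b[7])/2; print("ctr from stop",s+.117*u, "tip from stop",(b[8]-s)@u-.117)
print("bottle",ray(c,(492,205),.0),"jar",ray(c,(128,298),0))
E
```

```text
deck len 0.1906218439931187 ctr [0.4593 0.2746] yaw 101.6 w 0.045915291325394854
mid len 0.15882180253331257 ctr [0.6558 0.2779] yaw 111.8 w 0.03969898333179817
keel len 0.13095930381080712 ctr [0.6415 0.02  ] yaw 110.9 w 0.02889348842079696
weight [0.45749518 0.02618244 0.022     ] 71.02226795877898 0.09726309797325976 0.030350499808222117
[[ 0.4907 -0.0792  0.012 ]
 [ 0.3981 -0.1033  0.012 ]
 [ 0.4662 -0.3654  0.012 ]
 [ 0.5593 -0.3413  0.012 ]
 [ 0.444  -0.0983  0.012 ]
 [ 0.5058 -0.3355  0.012 ]
 [ 0.5405 -0.3296  0.012 ]
 [ 0.4752 -0.3439  0.012 ]
 [ 0.4587 -0.1512  0.012 ]]
ctr [ 0.47859031 -0.22232086  0.012     ] [np.float64(0.079), np.float64(0.096), np.float64(0.271), np.float64(0.096)]
104.6708887259561
104.55934013339107
104.61211883770157
ctr from stop [ 0.47833555 -0.22355972  0.012     ] tip from stop 0.07495208207619423
bottle [[ 0.64279867 -0.22275781  0.        ]] jar [[0.45010857 0.5180049  0.        ]]
```

```bash
cat >> h.py <<'E'
def plan(*wps,start=None):
    """wps: (x,y,z,yaw_deg of tool x); prints rows (dp units, twist z units) from current pose; also levels the tool"""
    s=bot.sense(); p=np.array(s["tcp_pos"]); R=np.array(s["ee_rot"])
    yaw=np.degrees(np.arctan2(R[1,0],R[0,0]))
    print("now",p.round(4),round(yaw,2),"tilt",R[:2,2].round(4),"open",round(float(s["opening"]),3),"f",np.round(s["ft_force"],1),"t",s["time"])
    for w in wps:
        q=np.array(w[:3]); dy=(w[3]-yaw+180)%360-180
        n=1
        while True:
            rows=[]
            for i in range(n):
                a=np.radians(yaw+dy*i/n); ca,sa=np.cos(a),np.sin(a); d=(q-p)/n/.025
                rows.append([d[0]*ca+d[1]*sa,d[0]*sa-d[1]*ca,-d[2]])
            tz=-np.radians(dy)/n/.12
            if np.abs(rows).max()<=.98 and abs(tz)<=.98: break
            n+=1
        print(n,"rows tz %.3f"%tz)
        for r in rows if abs(dy)>1 else rows[:1]: print("  ",np.round(r,2).tolist())
        p,yaw=q,w[3]
E
python3 - <<'E'
from h import *
plan((.49,-.15,.25,60),(.459,.2745,.2,101.6))
E
```

```text
now [ 0.2425 -0.5755  0.2557] 22.86 tilt [-0.0007  0.0013] open 1.001 f [ 0.6  0.1 -0.1] t 0.15
21 rows tz -0.257
   [0.75, -0.56, 0.01]
   [0.77, -0.54, 0.01]
   [0.78, -0.52, 0.01]
   [0.8, -0.49, 0.01]
   [0.81, -0.47, 0.01]
   [0.83, -0.44, 0.01]
   [0.84, -0.42, 0.01]
   [0.85, -0.39, 0.01]
   [0.86, -0.36, 0.01]
   [0.88, -0.34, 0.01]
   [0.89, -0.31, 0.01]
   [0.89, -0.28, 0.01]
   [0.9, -0.25, 0.01]
   [0.91, -0.23, 0.01]
   [0.92, -0.2, 0.01]
   [0.92, -0.17, 0.01]
   [0.93, -0.14, 0.01]
   [0.93, -0.11, 0.01]
   [0.93, -0.08, 0.01]
   [0.94, -0.05, 0.01]
   [0.94, -0.03, 0.01]
18 rows tz -0.336
   [0.78, -0.53, 0.11]
   [0.8, -0.5, 0.11]
   [0.82, -0.47, 0.11]
   [0.84, -0.43, 0.11]
   [0.86, -0.4, 0.11]
   [0.87, -0.36, 0.11]
   [0.89, -0.33, 0.11]
   [0.9, -0.29, 0.11]
   [0.91, -0.26, 0.11]
   [0.92, -0.22, 0.11]
   [0.93, -0.18, 0.11]
   [0.93, -0.14, 0.11]
   [0.94, -0.11, 0.11]
   [0.94, -0.07, 0.11]
   [0.95, -0.03, 0.11]
   [0.95, 0.01, 0.11]
   [0.94, 0.05, 0.11]
   [0.94, 0.08, 0.11]
```

Request:
arm_command([
  {"dp": [0.75,-0.56,0],"twist": [0,0,-0.25],"hand": 1},
  {"dp": [0.77,-0.54,0],"twist": [0,0,-0.25],"hand": 1},
  {"dp": [0.78,-0.52,0],"twist": [0,0,-0.25],"hand": 1},
  {"dp": [0.8,-0.49,0],"twist": [0,0,-0.25],"hand": 1},
  {"dp": [0.81,-0.47,0],"twist": [0,0,-0.25],"hand": 1},
  {"dp": [0.83,-0.44,0],"twist": [0,0,-0.25],"hand": 1},
  {"dp": [0.84,-0.42,0],"twist": [0,0,-0.25],"hand": 1},
  {"dp": [0.85,-0.39,0],"twist": [0,0,-0.25],"hand": 1},
])

```text
time: 0.95
tcp_pos: [0.3378, -0.4131, 0.2561]
ee_rot: [[0.802, 0.597, -0.0], [0.597, -0.802, 0.0], [-0.0, -0.0, -1.0]]
ft_force: [-0.3, -0.1, -0.1]
opening: 0.995
finger_force: 0.0
```

Request:
arm_command([
  {"dp": [0.86,-0.36,0],"twist": [0,0,-0.25],"hand": 1},
  {"dp": [0.88,-0.34,0],"twist": [0,0,-0.25],"hand": 1},
  {"dp": [0.89,-0.31,0],"twist": [0,0,-0.25],"hand": 1},
  {"dp": [0.89,-0.28,0],"twist": [0,0,-0.25],"hand": 1},
  {"dp": [0.9,-0.25,0],"twist": [0,0,-0.25],"hand": 1},
  {"dp": [0.91,-0.23,0],"twist": [0,0,-0.25],"hand": 1},
  {"dp": [0.92,-0.2,0],"twist": [0,0,-0.25],"hand": 1},
  {"dp": [0.92,-0.17,0],"twist": [0,0,-0.25],"hand": 1},
])

```text
time: 1.75
tcp_pos: [0.4337, -0.2521, 0.2562]
ee_rot: [[0.637, 0.771, -0.0], [0.771, -0.637, 0.0], [-0.0, -0.0, -1.0]]
ft_force: [0.6, -0.2, -0.7]
opening: 1.001
finger_force: 0.0
```

```bash
python3 - <<'E'
from h import *
plan((.459,.2745,.18,101.6))
E
```

```text
now [ 0.4337 -0.2521  0.2562] 50.42 tilt [-0.0003  0.0001] open 1.001 f [ 0.6 -0.2 -0.7] t 1.75
22 rows tz -0.338
   [0.77, -0.57, 0.14]
   [0.79, -0.54, 0.14]
   [0.81, -0.51, 0.14]
   [0.83, -0.48, 0.14]
   [0.85, -0.44, 0.14]
   [0.87, -0.41, 0.14]
   [0.88, -0.37, 0.14]
   [0.9, -0.34, 0.14]
   [0.91, -0.3, 0.14]
   [0.92, -0.26, 0.14]
   [0.93, -0.22, 0.14]
   [0.94, -0.19, 0.14]
   [0.95, -0.15, 0.14]
   [0.95, -0.11, 0.14]
   [0.96, -0.07, 0.14]
   [0.96, -0.03, 0.14]
   [0.96, 0.01, 0.14]
   [0.96, 0.05, 0.14]
   [0.95, 0.08, 0.14]
   [0.95, 0.12, 0.14]
   [0.94, 0.16, 0.14]
   [0.94, 0.2, 0.14]
```

Request:
arm_command([
  {"dp": [0.77,-0.57,0.14],"twist": [0,0,-0.34],"hand": 1},
  {"dp": [0.79,-0.54,0.14],"twist": [0,0,-0.34],"hand": 1},
  {"dp": [0.81,-0.51,0.14],"twist": [0,0,-0.34],"hand": 1},
  {"dp": [0.83,-0.48,0.14],"twist": [0,0,-0.34],"hand": 1},
  {"dp": [0.85,-0.44,0.14],"twist": [0,0,-0.34],"hand": 1},
  {"dp": [0.87,-0.41,0.14],"twist": [0,0,-0.34],"hand": 1},
  {"dp": [0.88,-0.37,0.14],"twist": [0,0,-0.34],"hand": 1},
  {"dp": [0.9,-0.34,0.14],"twist": [0,0,-0.34],"hand": 1},
])

```text
time: 2.55
tcp_pos: [0.4428, -0.0607, 0.2281]
ee_rot: [[0.356, 0.934, -0.0], [0.934, -0.356, -0.0], [-0.0, -0.0, -1.0]]
ft_force: [0.4, -0.3, 1.0]
opening: 0.999
finger_force: 0.0
```

Request:
arm_command([
  {"dp": [0.91,-0.3,0.14],"twist": [0,0,-0.34],"hand": 1},
  {"dp": [0.92,-0.26,0.14],"twist": [0,0,-0.34],"hand": 1},
  {"dp": [0.93,-0.22,0.14],"twist": [0,0,-0.34],"hand": 1},
  {"dp": [0.94,-0.19,0.14],"twist": [0,0,-0.34],"hand": 1},
  {"dp": [0.95,-0.15,0.14],"twist": [0,0,-0.34],"hand": 1},
  {"dp": [0.95,-0.11,0.14],"twist": [0,0,-0.34],"hand": 1},
  {"dp": [0.96,-0.07,0.14],"twist": [0,0,-0.34],"hand": 1},
  {"dp": [0.96,-0.03,0.14],"twist": [0,0,-0.34],"hand": 1},
])

```text
time: 3.35
tcp_pos: [0.4519, 0.1309, 0.2]
ee_rot: [[0.038, 0.999, -0.0], [0.999, -0.038, -0.0], [-0.0, -0.0, -1.0]]
ft_force: [1.2, 1.1, 0.2]
opening: 0.999
finger_force: 0.0
```

Request:
arm_command([
  {"dp": [0.96,0.01,0.14],"twist": [0,0,-0.34],"hand": 1},
  {"dp": [0.96,0.05,0.14],"twist": [0,0,-0.34],"hand": 1},
  {"dp": [0.95,0.08,0.14],"twist": [0,0,-0.34],"hand": 1},
  {"dp": [0.95,0.12,0.14],"twist": [0,0,-0.34],"hand": 1},
  {"dp": [0.94,0.16,0.14],"twist": [0,0,-0.34],"hand": 1},
  {"dp": [0.94,0.2,0.14],"twist": [0,0,-0.34],"hand": 1},
  {"dp": [0,0,0],"twist": [0,0,0],"hand": 1},
  {"dp": [0,0,0],"twist": [0,0,0],"hand": 1},
])

```text
time: 4.15
tcp_pos: [0.4582, 0.2733, 0.1789]
ee_rot: [[-0.204, 0.979, -0.001], [0.979, 0.204, -0.001], [-0.001, -0.001, -1.0]]
ft_force: [-0.1, -1.1, 0.1]
opening: 0.998
finger_force: 0.0
```

```bash
python3 - <<'E'
from h import *
plan((.459,.2745,.04,101.6),(.459,.2745,.024,101.6))
c=bot.camera("wrist"); im=c["image"].copy(); print(c["position"],c["rotation"])
# overlay predicted deck: tip, transom mid, centre
a=np.radians(101.6); u=np.array([np.cos(a),np.sin(a),0]); v=np.array([-u[1],u[0],0]); o=np.array([.4593,.2746,.02])
for P in (o+.095*u,o-.095*u,o,o+.031*v,o-.031*v):
    q=proj(c,P)[0]; print(q.round()); cv2.circle(im,(int(q[0]),int(q[1])),4,(0,0,255),1)
cv2.imwrite("pics/w1.png",im)
E
```

```text
now [0.4582 0.2733 0.1789] 101.8 tilt [-0.0007 -0.0009] open 0.998 f [-0.1 -1.1  0.1] t 4.15
6 rows tz 0.005
   [0.01, 0.01, 0.93]
1 rows tz -0.000
   [0.0, 0.0, 0.64]
[0.44336698 0.34709966 0.29561475] [[ 9.78852071e-01  1.95593829e-01  5.99306049e-02]
 [ 2.04567666e-01 -9.34704405e-01 -2.90653994e-01]
 [-8.32727254e-04  2.96767128e-01 -9.54949516e-01]]
[327.  80.]
[325. 344.]
[326. 225.]
[282. 225.]
[370. 225.]
```

View pics/w1.png

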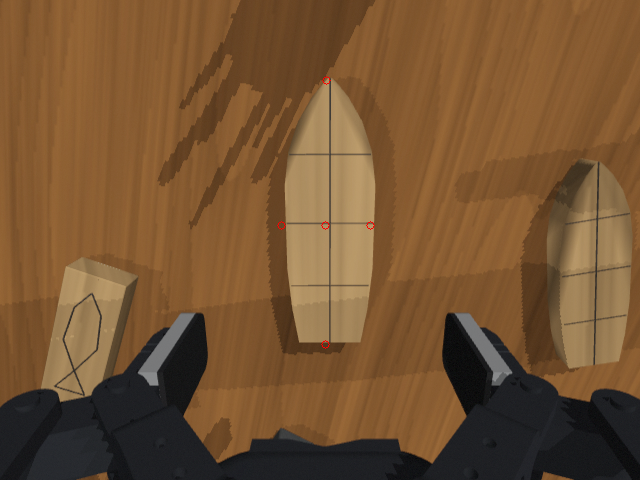

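The wrist view shows the deck lift with its tip at (329,78), centre at (330,223) and transom at (330,343). That is about 3 mm to the right of the prediction, so I'm correcting before descending.

Request:
arm_command([
  {"dp": [0.05,0.1,0.93],"twist": [0,0,0],"hand": 1},
  {"dp": [0,0,0.93],"twist": [0,0,0],"hand": 1},
  {"dp": [0,0,0.93],"twist": [0,0,0],"hand": 1},
  {"dp": [0,0,0.93],"twist": [0,0,0],"hand": 1},
  {"dp": [0,0,0.93],"twist": [0,0,0],"hand": 1},
  {"dp": [0,0,0.7],"twist": [0,0,0],"hand": 1},
  {"dp": [0,0,0.4],"twist": [0,0,0],"hand": 1},
  {"dp": [0,0,0.4],"twist": [0,0,0],"hand": 1},
])

```text
time: 5.0
tcp_pos: [0.461, 0.2742, 0.0252]
ee_rot: [[-0.203, 0.979, 0.0], [0.979, 0.203, -0.001], [-0.001, 0.0, -1.0]]
ft_force: [-0.3, 0.0, 0.5]
opening: 0.997
finger_force: 0.0
```

Request:
arm_command([
  {"dp": [0,0,0.3],"twist": [0,0,0],"hand": 1},
  {"dp": [0,0,0.2],"twist": [0,0,0],"hand": 1},
  {"dp": [0,0,0],"twist": [0,0,0],"hand": 1},
])

```text
time: 5.3
tcp_pos: [0.4606, 0.2751, 0.0128]
ee_rot: [[-0.204, 0.979, -0.0], [0.979, 0.204, -0.0], [-0.0, -0.0, -1.0]]
ft_force: [0.4, 0.4, -0.1]
opening: 0.999
finger_force: 0.0
```

```bash
python3 - <<'E'
from h import *
plan((.4615,.275,.023,101.6))
E
```

```text
now [0.4606 0.2751 0.0128] 101.78 tilt [-0.0002 -0.0004] open 0.999 f [ 0.4  0.4 -0.1] t 5.3
1 rows tz 0.026
   [-0.01, 0.03, -0.41]
```

Request:
arm_command([
  {"dp": [0,0,-0.4],"twist": [0,0,0],"hand": 1},
  {"dp": [0,0,0],"twist": [0,0,0],"hand": 0.4},
  {"dp": [0,0,0],"twist": [0,0,0],"hand": 0.2},
  {"dp": [0,0,0],"twist": [0,0,0],"hand": 0},
  {"dp": [0,0,0],"twist": [0,0,0],"hand": 0},
  {"dp": [0,0,0],"twist": [0,0,0],"hand": 0},
], squeeze=30)

```text
time: 5.9
tcp_pos: [0.4613, 0.2756, 0.0242]
ee_rot: [[-0.204, 0.979, 0.002], [0.979, 0.204, 0.001], [0.001, 0.002, -1.0]]
ft_force: [-0.5, -0.0, 8.0]
opening: 0.718
finger_force: 31.5
```

Request:
arm_command([
  {"dp": [0,0,-0.4],"twist": [0,0,0],"hand": 0},
  {"dp": [0,0,-0.95],"twist": [0,0,0],"hand": 0},
  {"dp": [0,0,-0.95],"twist": [0,0,0],"hand": 0},
  {"dp": [0,0,-0.95],"twist": [0,0,0],"hand": 0},
  {"dp": [0,0,-0.95],"twist": [0,0,0],"hand": 0},
  {"dp": [0,0,-0.6],"twist": [0,0,0],"hand": 0},
])

```text
time: 6.5
tcp_pos: [0.4611, 0.2753, 0.1452]
ee_rot: [[-0.204, 0.979, 0.002], [0.979, 0.204, 0.001], [0.001, 0.002, -1.0]]
ft_force: [0.4, -0.1, -1.2]
opening: 0.717
finger_force: 34.1
```

```bash
python3 - <<'E'
from h import *
plan((.4828,-.2404,.13,104.6),(.4828,-.2404,.036,104.6))
E
```

```text
now [0.4611 0.2753 0.1452] 101.77 tilt [0.0017 0.001 ] open 0.717 f [ 0.4 -0.1 -1.2] t 6.5
21 rows tz -0.020
   [-0.97, -0.16, 0.03]
   [-0.97, -0.16, 0.03]
   [-0.97, -0.16, 0.03]
   [-0.97, -0.17, 0.03]
   [-0.97, -0.17, 0.03]
   [-0.97, -0.17, 0.03]
   [-0.97, -0.17, 0.03]
   [-0.97, -0.18, 0.03]
   [-0.97, -0.18, 0.03]
   [-0.97, -0.18, 0.03]
   [-0.97, -0.18, 0.03]
   [-0.97, -0.18, 0.03]
   [-0.97, -0.19, 0.03]
   [-0.96, -0.19, 0.03]
   [-0.96, -0.19, 0.03]
   [-0.96, -0.19, 0.03]
   [-0.96, -0.2, 0.03]
   [-0.96, -0.2, 0.03]
   [-0.96, -0.2, 0.03]
   [-0.96, -0.2, 0.03]
   [-0.96, -0.21, 0.03]
4 rows tz -0.000
   [0.0, 0.0, 0.94]
```

Request:
arm_command([
  {"dp": [-0.5,-0.08,0],"twist": [0,0,0],"hand": 0},
  {"dp": [-0.9,-0.16,0],"twist": [0,0,0],"hand": 0},
  {"dp": [-0.97,-0.16,0],"twist": [0,0,-0.02],"hand": 0},
  {"dp": [-0.97,-0.16,0],"twist": [0,0,-0.02],"hand": 0},
  {"dp": [-0.97,-0.17,0],"twist": [0,0,-0.02],"hand": 0},
  {"dp": [-0.97,-0.17,0],"twist": [0,0,-0.02],"hand": 0},
  {"dp": [-0.97,-0.17,0],"twist": [0,0,-0.02],"hand": 0},
  {"dp": [-0.97,-0.17,0],"twist": [0,0,-0.03],"hand": 0},
])

```text
time: 7.3
tcp_pos: [0.467, 0.0898, 0.1424]
ee_rot: [[-0.219, 0.976, -0.002], [0.976, 0.219, -0.001], [-0.001, -0.002, -1.0]]
ft_force: [0.5, 0.4, -0.7]
opening: 0.716
finger_force: 34.1
```

Request:
arm_command([
  {"dp": [-0.97,-0.17,0],"twist": [0,0,-0.03],"hand": 0},
  {"dp": [-0.97,-0.18,0],"twist": [0,0,-0.03],"hand": 0},
  {"dp": [-0.97,-0.18,0],"twist": [0,0,-0.03],"hand": 0},
  {"dp": [-0.97,-0.18,0],"twist": [0,0,-0.03],"hand": 0},
  {"dp": [-0.97,-0.18,0],"twist": [0,0,-0.03],"hand": 0},
  {"dp": [-0.97,-0.18,0],"twist": [0,0,-0.03],"hand": 0},
  {"dp": [-0.97,-0.19,0],"twist": [0,0,-0.03],"hand": 0},
  {"dp": [-0.97,-0.19,0],"twist": [0,0,-0.03],"hand": 0},
])

```text
time: 8.1
tcp_pos: [0.4762, -0.1069, 0.1423]
ee_rot: [[-0.247, 0.969, -0.002], [0.969, 0.247, -0.0], [0.0, -0.002, -1.0]]
ft_force: [-0.3, -0.1, -0.5]
opening: 0.714
finger_force: 34.1
```

Request:
arm_command([
  {"dp": [-0.96,-0.19,0],"twist": [0,0,-0.03],"hand": 0},
  {"dp": [-0.96,-0.19,0],"twist": [0,0,-0.03],"hand": 0},
  {"dp": [-0.7,-0.15,0],"twist": [0,0,-0.03],"hand": 0},
  {"dp": [-0.4,-0.08,0],"twist": [0,0,0],"hand": 0},
  {"dp": [-0.2,-0.04,0],"twist": [0,0,0],"hand": 0},
  {"dp": [0,0,0],"twist": [0,0,0],"hand": 0},
])

```text
time: 8.7
tcp_pos: [0.4818, -0.1871, 0.1427]
ee_rot: [[-0.257, 0.966, -0.001], [0.966, 0.257, 0.0], [0.0, -0.001, -1.0]]
ft_force: [0.3, -0.7, -0.9]
opening: 0.715
finger_force: 34.1
```

```bash
python3 - <<'E'
from h import *
plan((.4828,-.2404,.11,104.6))
c=bot.camera("top"); crop(c["image"],420,165,180,165,3.6,"pics/b2.png")
c=bot.camera("wrist"); cv2.imwrite("pics/w2.png",c["image"])
E
```

```text
now [ 0.4818 -0.1871  0.1427] 104.91 tilt [-0.0007  0.0002] open 0.715 f [ 0.3 -0.7 -0.9] t 8.7
3 rows tz 0.015
   [-0.69, -0.17, 0.44]
```

View pics/w2.png

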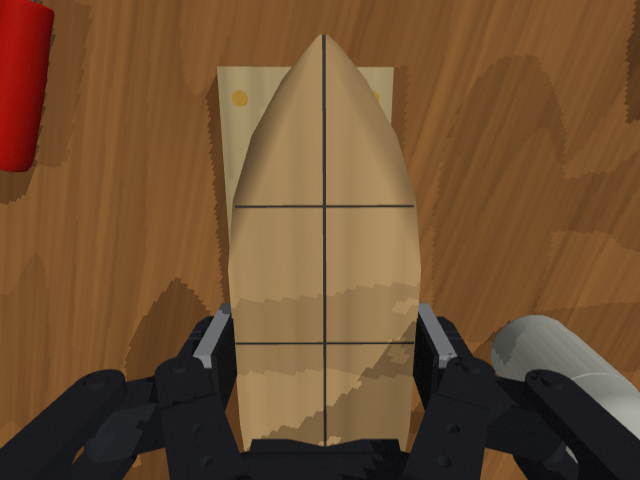

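The wrist view shows the lift held straight: tip at (323,35), centre cross at (324,343), and the board's bow-end corners at (217,67) and (394,67).

```bash
python3 - <<'E'
from h import *
c=bot.camera("wrist"); t=np.array(bot.sense()["tcp_pos"])
L=ray(c,[(323.5,35),(324.5,343)],t[2]-.004); B=ray(c,[(217,67),(394,67)],.012)
print(L,np.linalg.norm(L[0]-L[1])); print(B,np.linalg.norm(B[0]-B[1]))
d=L[0]-L[1]; print("lift yaw",np.degrees(np.arctan2(d[1],d[0])),"tcp-lift",t-L[1])
d=B[1]-B[0]; print("board yaw",np.degrees(np.arctan2(d[1],d[0]))+90)
a=np.radians(104.6);u=np.array([np.cos(a),np.sin(a),0]);print("board ctr by wrist",B.mean(0)-.135*u)
E
```

```text
[[ 0.45760503 -0.09333195  0.13907776]
 [ 0.48223808 -0.184025    0.13907776]] 0.09397880653336958
[[ 0.39793538 -0.10377993  0.012     ]
 [ 0.49430966 -0.0778952   0.012     ]] 0.09978988267942267
lift yaw 105.19546517595522 tcp-lift [ 0.00012014 -0.00157016  0.004     ]
board yaw 105.03400979955582
board ctr by wrist [ 0.48015188 -0.2214783   0.012     ]
```

Request:
arm_command([
  {"dp": [-0.6,-0.15,0],"twist": [0,0,0],"hand": 0},
  {"dp": [-0.7,-0.16,0.2],"twist": [0,0,0],"hand": 0},
  {"dp": [-0.6,-0.15,0.6],"twist": [0,0,0],"hand": 0},
  {"dp": [-0.2,0,0.8],"twist": [0,0,0],"hand": 0},
  {"dp": [0,0,0.8],"twist": [0,0,0],"hand": 0},
  {"dp": [0,0,0.4],"twist": [0,0,0],"hand": 0},
  {"dp": [0,0,0],"twist": [0,0,0],"hand": 0},
])

```text
time: 9.55
tcp_pos: [0.4838, -0.2396, 0.0714]
ee_rot: [[-0.259, 0.966, -0.003], [0.966, 0.259, 0.001], [0.002, -0.003, -1.0]]
ft_force: [0.1, -0.4, -0.9]
opening: 0.72
finger_force: 34.1
```

```bash
python3 - <<'E'
from h import *
plan((.4843,-.2412,.038,104.8))
E
```

```text
now [ 0.4838 -0.2396  0.0714] 105.02 tilt [-0.003   0.0013] open 0.72 f [ 0.1 -0.4 -0.9] t 9.55
2 rows tz 0.016
   [-0.03, 0.0, 0.67]
```

Request:
arm_command([
  {"dp": [-0.03,0,0.6],"twist": [0,0,0.01],"hand": 0},
  {"dp": [-0.03,0,0.5],"twist": [0,0,0.01],"hand": 0},
  {"dp": [0,0,0.2],"twist": [0,0,0],"hand": 0},
  {"dp": [0,0,0.05],"twist": [0,0,0],"hand": 0},
  {"dp": [0,0,0.04],"twist": [0,0,0],"hand": 0},
  {"dp": [0,0,0],"twist": [0,0,0],"hand": 0},
])

```text
time: 10.15
tcp_pos: [0.4854, -0.2421, 0.0387]
ee_rot: [[-0.256, 0.967, 0.001], [0.967, 0.256, -0.0], [-0.0, 0.001, -1.0]]
ft_force: [0.1, -0.7, -0.3]
opening: 0.709
finger_force: 34.1
```

Request:
arm_command([
  {"dp": [0.02,-0.03,0.05],"twist": [0,0,0],"hand": 0},
  {"dp": [0,0,0.03],"twist": [0,0,0],"hand": 0},
  {"dp": [0,0,0],"twist": [0,0,0],"hand": 0},
])

```text
time: 10.45
tcp_pos: [0.4843, -0.2418, 0.0364]
ee_rot: [[-0.256, 0.967, 0.0], [0.967, 0.256, -0.0], [-0.0, 0.0, -1.0]]
ft_force: [-0.1, 0.2, -1.0]
opening: 0.719
finger_force: 34.1
```

Request:
arm_command([
  {"dp": [0,0,0.04],"twist": [0,0,0],"hand": 0},
  {"dp": [0,0,0],"twist": [0,0,0],"hand": 0},
  {"dp": [0,0,0],"twist": [0,0,0],"hand": 0},
])

```text
time: 10.75
tcp_pos: [0.4843, -0.2418, 0.0362]
ee_rot: [[-0.256, 0.967, 0.001], [0.967, 0.256, -0.001], [-0.001, 0.0, -1.0]]
ft_force: [-2.4, 0.1, 8.4]
opening: 0.715
finger_force: 35.1
```

Request:
arm_command([
  {"dp": [0,0,-0.04],"twist": [0,0,0],"hand": 0.5},
  {"dp": [0,0,0],"twist": [0,0,0],"hand": 0.6},
  {"dp": [0,0,0],"twist": [0,0,0],"hand": 0.8},
  {"dp": [0,0,0],"twist": [0,0,0],"hand": 1},
  {"dp": [0,0,0],"twist": [0,0,0],"hand": 1},
  {"dp": [0,0,-0.6],"twist": [0,0,0],"hand": 1},
  {"dp": [0,0,-0.9],"twist": [0,0,0],"hand": 1},
  {"dp": [0,0,-0.9],"twist": [0,0,0],"hand": 1},
])

```text
time: 11.55
tcp_pos: [0.4839, -0.2415, 0.0966]
ee_rot: [[-0.256, 0.967, -0.001], [0.967, 0.256, 0.0], [0.001, -0.001, -1.0]]
ft_force: [-0.1, -0.8, -0.3]
opening: 1.001
finger_force: 0.0
```

Request:
arm_command([
  {"dp": [0.5,0.2,-0.9],"twist": [0,0,0],"hand": 1},
  {"dp": [0.9,0.3,-0.9],"twist": [0,0,0],"hand": 1},
  {"dp": [0.9,0.3,-0.3],"twist": [0,0,0],"hand": 1},
  {"dp": [0.9,0.3,0],"twist": [0,0,0],"hand": 1},
  {"dp": [0.9,0.3,0],"twist": [0,0,0],"hand": 1},
  {"dp": [0.9,0.3,0],"twist": [0,0,0],"hand": 1},
  {"dp": [0.9,0.3,0],"twist": [0,0,0],"hand": 1},
  {"dp": [0.9,0.3,0],"twist": [0,0,0],"hand": 1},
])

```text
time: 12.35
tcp_pos: [0.4963, -0.0618, 0.1488]
ee_rot: [[-0.256, 0.967, -0.0], [0.967, 0.256, -0.0], [-0.0, -0.0, -1.0]]
ft_force: [0.9, 0.3, -0.3]
opening: 1.003
finger_force: 0.0
```

```bash
python3 - <<'E'
from h import *
plan((.656,.278,.15,111.8),(.656,.278,.04,111.8))
c=bot.camera("top"); crop(c["image"],420,165,180,165,3.6,"pics/b3.png")
E
```

```text
now [ 0.4963 -0.0618  0.1488] 104.81 tilt [-0.0001 -0.0001] open 1.003 f [ 0.9  0.3 -0.3] t 12.35
12 rows tz -0.085
   [0.96, 0.8, -0.0]
   [0.95, 0.81, -0.0]
   [0.94, 0.82, -0.0]
   [0.93, 0.83, -0.0]
   [0.93, 0.84, -0.0]
   [0.92, 0.85, -0.0]
   [0.91, 0.86, -0.0]
   [0.9, 0.87, -0.0]
   [0.89, 0.88, -0.0]
   [0.88, 0.89, -0.0]
   [0.87, 0.9, -0.0]
   [0.86, 0.91, -0.0]
5 rows tz -0.000
   [0.0, 0.0, 0.88]
```

View pics/b3.png

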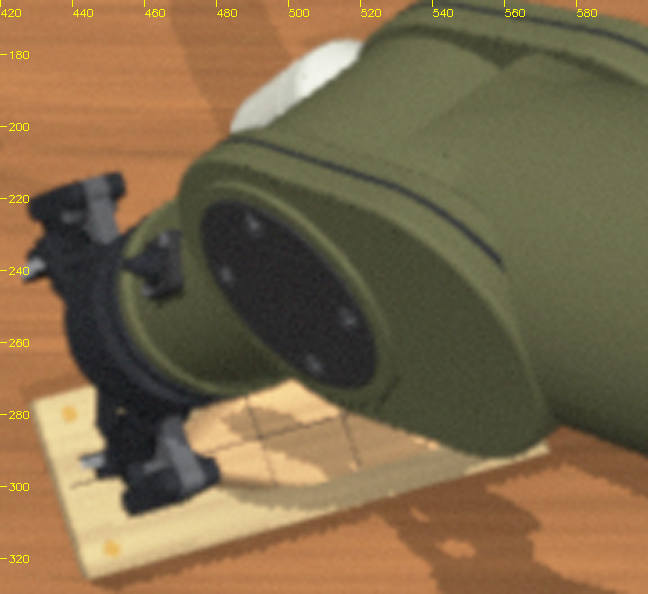

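The arm hides most of the board, so I'll check the deck lift once the arm is away at the middle lift.

Request:
arm_command([
  {"dp": [0.96,0.8,0],"twist": [0,0,-0.09],"hand": 1},
  {"dp": [0.95,0.81,0],"twist": [0,0,-0.09],"hand": 1},
  {"dp": [0.94,0.82,0],"twist": [0,0,-0.09],"hand": 1},
  {"dp": [0.93,0.83,0],"twist": [0,0,-0.09],"hand": 1},
  {"dp": [0.93,0.84,0],"twist": [0,0,-0.09],"hand": 1},
  {"dp": [0.92,0.85,0],"twist": [0,0,-0.09],"hand": 1},
  {"dp": [0.91,0.86,0],"twist": [0,0,-0.09],"hand": 1},
  {"dp": [0.9,0.87,0],"twist": [0,0,-0.09],"hand": 1},
])

```text
time: 13.2
tcp_pos: [0.6022, 0.1647, 0.1486]
ee_rot: [[-0.338, 0.941, -0.0], [0.941, 0.338, -0.0], [-0.0, -0.001, -1.0]]
ft_force: [0.5, -0.2, -0.4]
opening: 1.003
finger_force: 0.0
```

Request:
arm_command([
  {"dp": [0.89,0.88,0],"twist": [0,0,-0.09],"hand": 1},
  {"dp": [0.88,0.89,0],"twist": [0,0,-0.09],"hand": 1},
  {"dp": [0.87,0.9,0],"twist": [0,0,-0.09],"hand": 1},
  {"dp": [0.86,0.91,0],"twist": [0,0,-0.09],"hand": 1},
  {"dp": [0,0,0],"twist": [0,0,0],"hand": 1},
  {"dp": [0,0,0],"twist": [0,0,0],"hand": 1},
])

```text
time: 13.8
tcp_pos: [0.6542, 0.2776, 0.1481]
ee_rot: [[-0.379, 0.925, -0.001], [0.925, 0.379, -0.001], [-0.0, -0.001, -1.0]]
ft_force: [0.1, -0.4, -0.3]
opening: 0.998
finger_force: 0.0
```

```bash
python3 - <<'E'
from h import *
plan((.656,.278,.15,111.8),(.656,.278,.03,111.8))
c=bot.camera("top"); a=c["image"]; 
w=bot.camera("wrist"); crop(a,420,165,180,165,2.6,"pics/x.png"); x=cv2.imread("pics/x.png")
wi=w["image"].copy()
A=np.radians(111.8); u=np.array([np.cos(A),np.sin(A),0]); o=np.array([.6558,.2779,.02])
for P in (o+.08*u,o-.08*u,o):
    q=proj(w,P)[0]; print(q.round()); cv2.circle(wi,(int(q[0]),int(q[1])),4,(0,0,255),1)
o=np.zeros((600,800,3),np.uint8); o[:x.shape[0],:x.shape[1]]=x[:, :800]; wi=cv2.resize(wi,None,fx=.5,fy=.5); o[360:600,480:800]=wi
cv2.imwrite("pics/c.png",o)
E
```

```text
now [0.6542 0.2776 0.1481] 112.29 tilt [-0.001  -0.0008] open 0.998 f [ 0.1 -0.4 -0.3] t 13.8
1 rows tz 0.071
   [-0.01, 0.07, -0.07]
5 rows tz -0.000
   [0.0, 0.0, 0.96]
[329. 103.]
[326. 349.]
[327. 238.]
```

View pics/c.png

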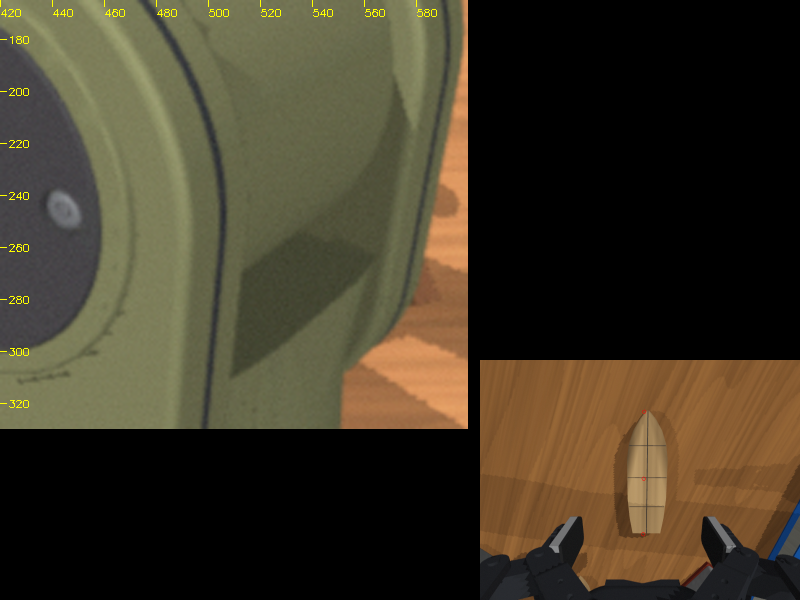

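Bottom right, the middle lift's tip is at about (336,100) and its transom at (332,346) in wrist pixels, 6 px right of and 3 px above the prediction. The arm still hides the board from the top camera.

```bash
python3 - <<'E'
from h import *
plan((.6586,.2812,.06,111.6),(.6586,.2812,.028,111.6))
E
```

```text
now [0.6546 0.2754 0.1483] 112.17 tilt [-0.0008 -0.0024] open 0.997 f [ 0.4  0.1 -0.3] t 13.9
4 rows tz 0.021
   [0.04, 0.06, 0.88]
2 rows tz -0.000
   [0.0, 0.0, 0.64]
```

Request:
arm_command([
  {"dp": [0.04,0.06,0.8],"twist": [0,0,0.02],"hand": 1},
  {"dp": [0.04,0.06,0.9],"twist": [0,0,0.02],"hand": 1},
  {"dp": [0.04,0.06,0.9],"twist": [0,0,0.02],"hand": 1},
  {"dp": [0.04,0.06,0.9],"twist": [0,0,0.02],"hand": 1},
  {"dp": [0,0,0.6],"twist": [0,0,0],"hand": 1},
  {"dp": [0,0,0.4],"twist": [0,0,0],"hand": 1},
  {"dp": [0,0,0.2],"twist": [0,0,0],"hand": 1},
  {"dp": [0,0,0],"twist": [0,0,0],"hand": 1},
])

```text
time: 14.7
tcp_pos: [0.6587, 0.2831, 0.0309]
ee_rot: [[-0.369, 0.929, -0.0], [0.929, 0.369, -0.0], [-0.0, -0.001, -1.0]]
ft_force: [-0.2, -0.0, 0.5]
opening: 0.998
finger_force: 0.0
```

```bash
python3 - <<'E'
from h import *
plan((.6586,.2812,.028,111.6))
E
```

```text
now [0.6587 0.2831 0.0309] 111.67 tilt [-0.0004 -0.0004] open 0.998 f [-0.2 -0.   0.5] t 14.7
1 rows tz 0.011
   [-0.07, -0.03, 0.12]
```

Request:
arm_command([
  {"dp": [-0.05,-0.03,0.1],"twist": [0,0,0],"hand": 0.6},
  {"dp": [0,0,0],"twist": [0,0,0],"hand": 0.3},
  {"dp": [0,0,0],"twist": [0,0,0],"hand": 0.1},
  {"dp": [0,0,0],"twist": [0,0,0],"hand": -0.2},
  {"dp": [0,0,0],"twist": [0,0,0],"hand": -0.2},
  {"dp": [0,0,0],"twist": [0,0,0],"hand": -0.2},
], squeeze=30)

```text
time: 15.3
tcp_pos: [0.6591, 0.2822, 0.0296]
ee_rot: [[-0.369, 0.929, 0.001], [0.929, 0.369, 0.0], [-0.0, 0.001, -1.0]]
ft_force: [-0.1, -0.3, 5.1]
opening: 0.574
finger_force: 33.2
```

Request:
arm_command([
  {"dp": [0,0,-0.3],"twist": [0,0,0],"hand": -0.2},
  {"dp": [0,0,-0.9],"twist": [0,0,0],"hand": -0.2},
  {"dp": [0,0,-0.95],"twist": [0,0,0],"hand": -0.2},
  {"dp": [0,0,-0.95],"twist": [0,0,0],"hand": -0.2},
  {"dp": [0,0,-0.95],"twist": [0,0,0],"hand": -0.2},
  {"dp": [0,0,-0.6],"twist": [0,0,0],"hand": -0.2},
])

```text
time: 15.9
tcp_pos: [0.6589, 0.2825, 0.147]
ee_rot: [[-0.37, 0.929, 0.001], [0.929, 0.37, 0.001], [0.0, 0.002, -1.0]]
ft_force: [0.2, -1.0, -0.0]
opening: 0.576
finger_force: 32.5
```

```bash
python3 - <<'E'
from h import *
plan((.468,-.18,.15,104.8))
E
```

```text
now [0.6589 0.2825 0.147 ] 111.69 tilt [0.0015 0.0011] open 0.576 f [ 0.2 -1.  -0. ] t 15.9
17 rows tz 0.059
   [-0.85, -0.82, -0.01]
   [-0.85, -0.81, -0.01]
   [-0.86, -0.81, -0.01]
   [-0.86, -0.8, -0.01]
   [-0.87, -0.8, -0.01]
   [-0.87, -0.79, -0.01]
   [-0.88, -0.78, -0.01]
   [-0.88, -0.78, -0.01]
   [-0.89, -0.77, -0.01]
   [-0.9, -0.76, -0.01]
   [-0.9, -0.76, -0.01]
   [-0.91, -0.75, -0.01]
   [-0.91, -0.74, -0.01]
   [-0.92, -0.74, -0.01]
   [-0.92, -0.73, -0.01]
   [-0.93, -0.73, -0.01]
   [-0.93, -0.72, -0.01]
```

Request:
arm_command([
  {"dp": [-0.4,-0.4,0],"twist": [0,0,0.06],"hand": -0.2},
  {"dp": [-0.85,-0.81,0],"twist": [0,0,0.06],"hand": -0.2},
  {"dp": [-0.86,-0.81,0],"twist": [0,0,0.06],"hand": -0.2},
  {"dp": [-0.86,-0.8,0],"twist": [0,0,0.06],"hand": -0.2},
  {"dp": [-0.87,-0.8,0],"twist": [0,0,0.06],"hand": -0.2},
  {"dp": [-0.87,-0.79,0],"twist": [0,0,0.06],"hand": -0.2},
  {"dp": [-0.88,-0.78,0],"twist": [0,0,0.06],"hand": -0.2},
  {"dp": [-0.88,-0.78,0],"twist": [0,0,0.06],"hand": -0.2},
])

```text
time: 16.7
tcp_pos: [0.5732, 0.0776, 0.1448]
ee_rot: [[-0.315, 0.949, -0.001], [0.949, 0.315, -0.0], [-0.0, -0.001, -1.0]]
ft_force: [0.7, -0.2, -0.2]
opening: 0.576
finger_force: 32.5
```

Request:
arm_command([
  {"dp": [-0.89,-0.77,0],"twist": [0,0,0.06],"hand": -0.2},
  {"dp": [-0.9,-0.76,0],"twist": [0,0,0.06],"hand": -0.2},
  {"dp": [-0.9,-0.76,0],"twist": [0,0,0.06],"hand": -0.2},
  {"dp": [-0.91,-0.75,0],"twist": [0,0,0.06],"hand": -0.2},
  {"dp": [-0.91,-0.74,0],"twist": [0,0,0.06],"hand": -0.2},
  {"dp": [-0.92,-0.74,0],"twist": [0,0,0.06],"hand": -0.2},
  {"dp": [-0.92,-0.73,0],"twist": [0,0,0.06],"hand": -0.2},
  {"dp": [-0.5,-0.4,0],"twist": [0,0,0.06],"hand": -0.2},
])

```text
time: 17.5
tcp_pos: [0.4873, -0.1293, 0.1447]
ee_rot: [[-0.257, 0.966, -0.002], [0.966, 0.257, -0.002], [-0.001, -0.003, -1.0]]
ft_force: [-0.5, -0.2, -0.2]
opening: 0.577
finger_force: 32.5
```

Request:
arm_command([
  {"dp": [-0.2,-0.2,0],"twist": [0,0,0],"hand": -0.2},
  {"dp": [0,0,0],"twist": [0,0,0],"hand": -0.2},
])

```text
time: 17.7
tcp_pos: [0.4851, -0.1331, 0.1449]
ee_rot: [[-0.259, 0.966, -0.001], [0.966, 0.259, -0.0], [0.0, -0.001, -1.0]]
ft_force: [0.2, 0.8, -0.8]
opening: 0.574
finger_force: 32.5
```

```bash
python3 - <<'E'
from h import *
plan((.468,-.18,.15,104.8))
c=bot.camera("wrist"); cv2.imwrite("pics/w3.png",c["image"])
E
```

```text
now [ 0.4851 -0.1331  0.1449] 105.01 tilt [-0.0006 -0.0002] open 0.574 f [ 0.2  0.8 -0.8] t 17.7
2 rows tz 0.015
   [-0.82, -0.57, -0.1]
```

View pics/w3.png

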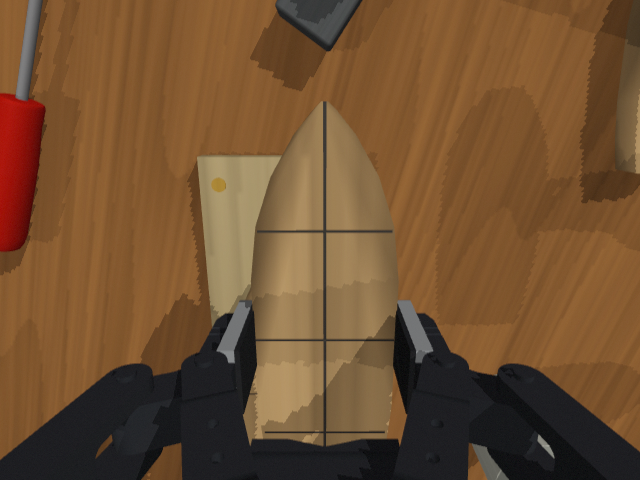

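The wrist view shows the middle lift held straight, with its tip at (324,101) and cross at (324,340).

```bash
python3 - <<'E'
from h import *
c=bot.camera("wrist"); t=np.array(bot.sense()["tcp_pos"])
L=ray(c,[(324,101),(324,340)],t[2]-.0096); print(t-L[1],np.linalg.norm(L[0]-L[1]))
a=np.radians(105);u=np.array([np.cos(a),np.sin(a),0]); print("tip-tcp along",(L[0]-t)@u,"cross",(L[1]-t)@u, "lat",(L[:]-t)@np.array([u[1],-u[0],0]))
c=bot.camera("scene"); crop(c["image"],90,270,180,150,4.4,"pics/s2.png")
E
```

```text
[1.74158049e-05 1.14368136e-03 9.60000000e-03] 0.07958463886362685
tip-tcp along 0.07848434751969573 cross -0.0011002038251107342 lat [-0.00043086 -0.00031283]
```

View pics/s2.png

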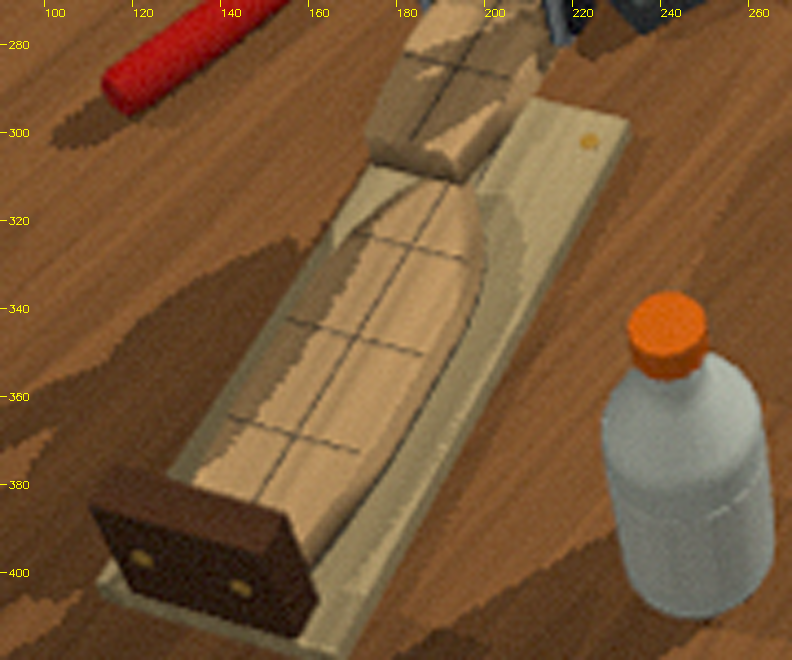

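The scene view shows the deck lift flat on the board with its transom behind the stop. Its centre cross is at (171.1,346.6) and the other crosses at (156.4,368.9) and (183,325.2).

```bash
python3 - <<'E'
from h import *
c=bot.camera("scene")
L=ray(c,[(171.1,346.6),(156.4,368.9),(183,325.2)],.032); print(L.round(4)); d=L[2]-L[1]; print(np.degrees(np.arctan2(d[1],d[0])))
B=ray(c,[(233,297.7),(211.5,292.5)],.012); print(B)
a=np.radians(104.8);u=np.array([np.cos(a),np.sin(a)]);v=np.array([-u[1],u[0]])
C=B[0,:2]-.135*u+.05*v; print("board ctr scene",C); 
for C in (C,np.array([.4793,-.2223])):
    print("deck in board",(L[:,:2]-C)@u,(L[:,:2]-C)@v)
E
```

```text
[[ 0.4857 -0.2407  0.032 ]
 [ 0.4964 -0.2875  0.032 ]
 [ 0.4711 -0.194   0.032 ]]
105.13072290233274
[[ 0.4957646  -0.07982655  0.012     ]
 [ 0.44992878 -0.09163201  0.012     ]]
board ctr scene [ 0.4819086 -0.22312  ]
deck in board [-0.01794184 -0.06598955  0.0309181 ] [0.00079796 0.00243495 0.00299433]
deck in board [-0.01940099 -0.0674487   0.02945895] [-0.00151464  0.00012236  0.00068173]
```

```bash
python3 - <<'E'
from h import *
plan((.488,-.2537,.125,104.8),(.488,-.2537,.07,104.8))
E
```

```text
now [ 0.4864 -0.1309  0.1452] 105.21 tilt [0.001 0.001] open 0.576 f [-0.7  0.2 -0.3] t 17.9
5 rows tz 0.012
   [-0.95, -0.25, 0.16]
3 rows tz -0.000
   [0.0, 0.0, 0.73]
```

Request:
arm_command([
  {"dp": [-0.6,-0.16,0.05],"twist": [0,0,0.01],"hand": -0.2},
  {"dp": [-0.95,-0.25,0.16],"twist": [0,0,0.01],"hand": -0.2},
  {"dp": [-0.95,-0.25,0.16],"twist": [0,0,0.01],"hand": -0.2},
  {"dp": [-0.95,-0.25,0.16],"twist": [0,0,0.01],"hand": -0.2},
  {"dp": [-0.9,-0.23,0.2],"twist": [0,0,0],"hand": -0.2},
  {"dp": [-0.35,-0.09,0.6],"twist": [0,0,0],"hand": -0.2},
  {"dp": [0,0,0.6],"twist": [0,0,0],"hand": -0.2},
  {"dp": [0,0,0],"twist": [0,0,0],"hand": -0.2},
])

```text
time: 18.7
tcp_pos: [0.4852, -0.2523, 0.0946]
ee_rot: [[-0.257, 0.966, -0.003], [0.966, 0.257, 0.002], [0.003, -0.003, -1.0]]
ft_force: [-0.1, -0.2, -0.0]
opening: 0.576
finger_force: 32.5
```

```bash
python3 - <<'E'
from h import *
plan((.488,-.2537,.07,104.8))
E
```

```text
now [ 0.4852 -0.2523  0.0946] 104.89 tilt [-0.0034  0.0022] open 0.576 f [-0.1 -0.2 -0. ] t 18.7
2 rows tz 0.007
   [-0.04, 0.05, 0.49]
```

Request:
arm_command([
  {"dp": [-0.04,0.05,0.5],"twist": [0,0,0],"hand": -0.2},
  {"dp": [-0.04,0.05,0.4],"twist": [0,0,0],"hand": -0.2},
  {"dp": [0,0,0.2],"twist": [0,0,0],"hand": -0.2},
  {"dp": [0,0,0.08],"twist": [0,0,0],"hand": -0.2},
  {"dp": [0,0,0],"twist": [0,0,0],"hand": -0.2},
  {"dp": [0,0,0],"twist": [0,0,0],"hand": -0.2},
])

```text
time: 19.3
tcp_pos: [0.4893, -0.2553, 0.0676]
ee_rot: [[-0.256, 0.967, 0.001], [0.967, 0.256, -0.0], [-0.0, 0.0, -1.0]]
ft_force: [0.6, -0.0, -1.0]
opening: 0.577
finger_force: 32.5
```

Request:
arm_command([
  {"dp": [0.07,-0.03,0.1],"twist": [0,0,0],"hand": -0.2},
  {"dp": [0,0,0.08],"twist": [0,0,0],"hand": -0.2},
  {"dp": [0,0,0],"twist": [0,0,0],"hand": -0.2},
  {"dp": [0,0,0],"twist": [0,0,0],"hand": -0.2},
])

```text
time: 19.7
tcp_pos: [0.4879, -0.2538, 0.0628]
ee_rot: [[-0.256, 0.967, -0.0], [0.967, 0.256, -0.0], [-0.0, -0.0, -1.0]]
ft_force: [0.1, 0.5, -0.2]
opening: 0.579
finger_force: 32.5
```

Request:
arm_command([
  {"dp": [0,0,0.04],"twist": [0,0,0],"hand": -0.2},
  {"dp": [0,0,0],"twist": [0,0,0],"hand": -0.2},
  {"dp": [0,0,0],"twist": [0,0,0],"hand": -0.2},
])

```text
time: 20.0
tcp_pos: [0.4879, -0.2538, 0.0618]
ee_rot: [[-0.256, 0.967, -0.0], [0.967, 0.256, -0.0], [-0.0, -0.0, -1.0]]
ft_force: [0.7, -0.5, -0.3]
opening: 0.577
finger_force: 32.5
```

Request:
arm_command([
  {"dp": [0,0,0.03],"twist": [0,0,0],"hand": -0.2},
  {"dp": [0,0,0],"twist": [0,0,0],"hand": -0.2},
  {"dp": [0,0,0],"twist": [0,0,0],"hand": -0.2},
])

```text
time: 20.3
tcp_pos: [0.488, -0.2538, 0.0615]
ee_rot: [[-0.256, 0.967, 0.0], [0.967, 0.256, -0.0], [-0.001, 0.0, -1.0]]
ft_force: [-1.6, 1.5, 5.5]
opening: 0.575
finger_force: 33.2
```

Request:
arm_command([
  {"dp": [0,0,-0.04],"twist": [0,0,0],"hand": 0.2},
  {"dp": [0,0,0],"twist": [0,0,0],"hand": 0.3},
  {"dp": [0,0,0],"twist": [0,0,0],"hand": 0.5},
  {"dp": [0,0,0],"twist": [0,0,0],"hand": 0.6},
  {"dp": [0,0,0],"twist": [0,0,0],"hand": 0.6},
  {"dp": [0,0,-0.6],"twist": [0,0,0],"hand": 0.6},
  {"dp": [0,0,-0.9],"twist": [0,0,0],"hand": 0.6},
  {"dp": [0,0,-0.9],"twist": [0,0,0],"hand": 0.6},
])

```text
time: 21.1
tcp_pos: [0.4876, -0.2535, 0.1224]
ee_rot: [[-0.256, 0.967, -0.001], [0.967, 0.256, 0.0], [0.001, -0.001, -1.0]]
ft_force: [0.4, -1.0, 0.1]
opening: 0.8
finger_force: 0.0
```

```bash
python3 - <<'E'
from h import *
plan((.643,.021,.15,110.9))
E
```

```text
now [ 0.4876 -0.2535  0.1224] 104.82 tilt [-0.001   0.0004] open 0.8 f [ 0.4 -1.   0.1] t 21.1
10 rows tz -0.088
   [0.9, 0.88, -0.11]
   [0.89, 0.89, -0.11]
   [0.88, 0.9, -0.11]
   [0.87, 0.91, -0.11]
   [0.86, 0.92, -0.11]
   [0.85, 0.93, -0.11]
   [0.84, 0.94, -0.11]
   [0.83, 0.95, -0.11]
   [0.82, 0.96, -0.11]
   [0.81, 0.96, -0.11]
```

Request:
arm_command([
  {"dp": [0.9,0.3,-0.3],"twist": [0,0,0],"hand": 0.6},
  {"dp": [0.95,0.3,-0.3],"twist": [0,0,-0.1],"hand": 0.6},
  {"dp": [0.95,0.4,-0.3],"twist": [0,0,-0.1],"hand": 0.6},
  {"dp": [0.95,0.6,-0.2],"twist": [0,0,-0.1],"hand": 0.6},
  {"dp": [0.95,0.9,0],"twist": [0,0,-0.1],"hand": 0.6},
  {"dp": [0.95,0.95,0],"twist": [0,0,-0.1],"hand": 0.6},
  {"dp": [0.95,0.95,0],"twist": [0,0,-0.1],"hand": 0.6},
  {"dp": [0.7,0.95,0],"twist": [0,0,-0.1],"hand": 0.6},
])

```text
time: 21.9
tcp_pos: [0.564, -0.0371, 0.1496]
ee_rot: [[-0.338, 0.941, -0.0], [0.941, 0.338, 0.001], [0.001, -0.0, -1.0]]
ft_force: [0.2, 0.3, 0.4]
opening: 0.802
finger_force: 0.0
```

```bash
python3 - <<'E'
from h import *
plan((.643,.021,.15,110.9))
E
```

```text
now [ 0.564  -0.0371  0.1496] 109.74 tilt [-0.0002  0.0005] open 0.802 f [0.2 0.3 0.4] t 21.9
4 rows tz -0.042
   [0.28, 0.94, -0.0]
   [0.28, 0.94, -0.0]
   [0.27, 0.94, -0.0]
   [0.27, 0.94, -0.0]
```

Request:
arm_command([
  {"dp": [0.25,0.9,0],"twist": [0,0,-0.03],"hand": 0.6},
  {"dp": [0.25,0.9,0],"twist": [0,0,-0.03],"hand": 0.6},
  {"dp": [0.25,0.9,0],"twist": [0,0,-0.03],"hand": 0.6},
  {"dp": [0.15,0.6,0],"twist": [0,0,-0.03],"hand": 0.6},
  {"dp": [0,0,0],"twist": [0,0,0],"hand": 0.6},
  {"dp": [0,0,0],"twist": [0,0,0],"hand": 0.6},
])

```text
time: 22.5
tcp_pos: [0.6329, 0.0095, 0.1491]
ee_rot: [[-0.349, 0.937, -0.001], [0.937, 0.349, -0.001], [-0.0, -0.002, -1.0]]
ft_force: [0.2, -0.5, 0.5]
opening: 0.795
finger_force: 0.0
```

```bash
python3 - <<'E'
from h import *
plan((.643,.021,.15,110.9))
s=bot.camera("scene"); crop(s["image"],90,270,180,136,4.4,"pics/x.png"); x=cv2.imread("pics/x.png")
w=bot.camera("wrist"); wi=w["image"].copy(); print(w["position"].tolist())
A=np.radians(110.9); u=np.array([np.cos(A),np.sin(A),0]); o=np.array([.6415,.02,.02])
for P in (o+.065*u,o-.065*u,o):
    q=proj(w,P)[0]; print(q.round()); cv2.circle(wi,(int(q[0]),int(q[1])),4,(0,0,255),1)
o=np.zeros((600,800,3),np.uint8); o[:598,:792]=x[:598,:792]; o[360:600,480:800]=cv2.resize(wi,None,fx=.5,fy=.5)
cv2.imwrite("pics/d.png",o)
E
```

```text
now [0.6329 0.0095 0.1491] 110.45 tilt [-0.0013 -0.0008] open 0.795 f [ 0.2 -0.5  0.5] t 22.5
1 rows tz -0.066
   [0.29, 0.54, -0.03]
[0.6069261718840459, 0.07952398340994658, 0.26584222641606803]
[345. 120.]
[343. 321.]
[344. 228.]
```

View pics/d.png

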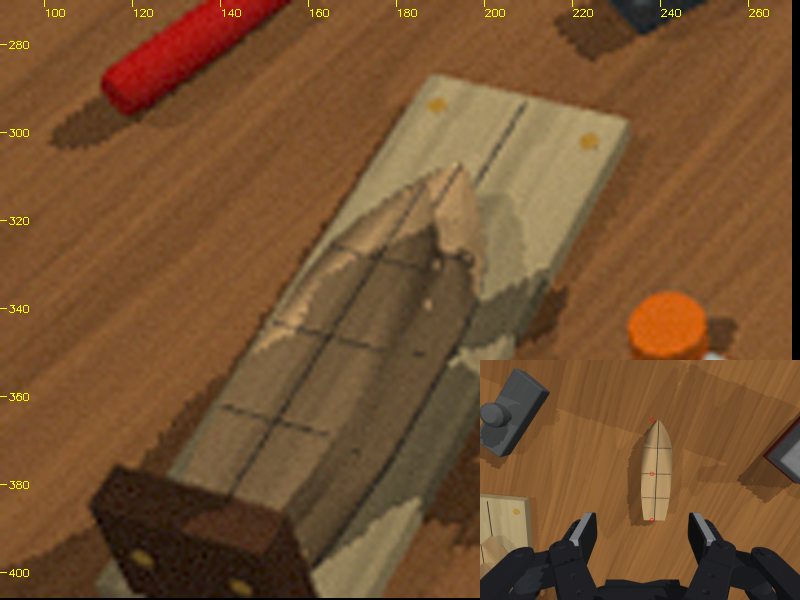

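Main picture: the middle lift sits on the deck lift, with crosses at about (164.8,349.3), (152.7,365.9) and (177,329.1). Inset: the keel lift's tip is at (356,122), its centre at (354,228) and its transom at (348,320), about 8 px right of the prediction.

```bash
python3 - <<'E'
from h import *
c=bot.camera("scene")
L=ray(c,[(164.8,349.3),(152.7,365.9),(177,329.1)],.052); d=L[2]-L[1]; print(L.round(4),np.degrees(np.arctan2(d[1],d[0])))
w=bot.camera("wrist"); K=ray(w,[(356,122),(354,228),(348,320)],.02); d=K[0]-K[2]; print(K.round(4),(K[0]+K[2])/2,np.linalg.norm(d),np.degrees(np.arctan2(d[1],d[0])))
plan((.6462,.0215,.07,109.5),(.6462,.0215,.034,109.5))
E
```

```text
[[ 0.4935 -0.259   0.052 ]
 [ 0.4998 -0.2939  0.052 ]
 [ 0.4815 -0.216   0.052 ]] 103.25320703172537
[[ 0.6252  0.0817  0.02  ]
 [ 0.6477  0.0219  0.02  ]
 [ 0.6676 -0.0394  0.02  ]] [0.64642756 0.02113942 0.02      ] 0.12830563115514157 109.30249635739521
now [0.6329 0.0087 0.1495] 110.39 tilt [-0.0009 -0.0011] open 0.805 f [-0.   1.2  0. ] t 22.7
4 rows tz 0.032
   [0.07, 0.17, 0.79]
2 rows tz -0.000
   [0.0, 0.0, 0.72]
```

Request:
arm_command([
  {"dp": [0.07,0.17,0.6],"twist": [0,0,0.03],"hand": 0.6},
  {"dp": [0.07,0.17,0.8],"twist": [0,0,0.03],"hand": 0.6},
  {"dp": [0.07,0.17,0.8],"twist": [0,0,0.03],"hand": 0.6},
  {"dp": [0.07,0.17,0.8],"twist": [0,0,0.03],"hand": 0.6},
  {"dp": [0,0,0.7],"twist": [0,0,0],"hand": 0.5},
  {"dp": [0,0,0.5],"twist": [0,0,0],"hand": 0.4},
  {"dp": [0,0,0.2],"twist": [0,0,0],"hand": 0.4},
  {"dp": [0,0,0],"twist": [0,0,0],"hand": 0.4},
])

```text
time: 23.5
tcp_pos: [0.6467, 0.0221, 0.0386]
ee_rot: [[-0.336, 0.942, -0.001], [0.942, 0.336, -0.0], [0.0, -0.001, -1.0]]
ft_force: [0.4, -0.4, -0.2]
opening: 0.701
finger_force: 0.0
```

```bash
python3 - <<'E'
from h import *
plan((.6462,.0215,.034,109.5))
E
```

```text
now [0.6467 0.0221 0.0386] 109.62 tilt [-0.0014 -0.0004] open 0.701 f [ 0.4 -0.4 -0.2] t 23.5
1 rows tz 0.017
   [-0.02, -0.03, 0.19]
```

Request:
arm_command([
  {"dp": [-0.02,-0.03,0.2],"twist": [0,0,0],"hand": 0.2},
  {"dp": [0,0,0],"twist": [0,0,0],"hand": 0},
  {"dp": [0,0,0],"twist": [0,0,0],"hand": -0.2},
  {"dp": [0,0,0],"twist": [0,0,0],"hand": -0.4},
  {"dp": [0,0,0],"twist": [0,0,0],"hand": -0.4},
  {"dp": [0,0,0],"twist": [0,0,0],"hand": -0.4},
], squeeze=30)

```text
time: 24.1
tcp_pos: [0.647, 0.0216, 0.0351]
ee_rot: [[-0.336, 0.942, 0.001], [0.942, 0.336, -0.0], [-0.0, 0.001, -1.0]]
ft_force: [-0.4, -0.7, 4.0]
opening: 0.434
finger_force: 31.0
```

Request:
arm_command([
  {"dp": [0,0,-0.3],"twist": [0,0,0],"hand": -0.4},
  {"dp": [0,0,-0.9],"twist": [0,0,0],"hand": -0.4},
  {"dp": [0,0,-0.95],"twist": [0,0,0],"hand": -0.4},
  {"dp": [0,0,-0.95],"twist": [0,0,0],"hand": -0.4},
  {"dp": [0,0,-0.95],"twist": [0,0,0],"hand": -0.4},
  {"dp": [0,0,-0.9],"twist": [0,0,0],"hand": -0.4},
  {"dp": [0,0,-0.3],"twist": [0,0,0],"hand": -0.4},
])

```text
time: 24.8
tcp_pos: [0.6478, 0.0221, 0.1685]
ee_rot: [[-0.336, 0.942, 0.004], [0.942, 0.336, 0.001], [-0.001, 0.004, -1.0]]
ft_force: [-0.1, 0.1, -0.3]
opening: 0.434
finger_force: 30.6
```

```bash
python3 - <<'E'
from h import *
plan((.48,-.09,.165,104.8))
E
```

```text
now [0.6478 0.0221 0.1685] 109.62 tilt [0.004  0.0008] open 0.434 f [-0.1  0.1 -0.3] t 24.8
8 rows tz 0.088
   [-0.25, -0.98, 0.02]
   [-0.26, -0.98, 0.02]
   [-0.27, -0.97, 0.02]
   [-0.28, -0.97, 0.02]
   [-0.29, -0.97, 0.02]
   [-0.3, -0.96, 0.02]
   [-0.31, -0.96, 0.02]
   [-0.32, -0.96, 0.02]
```

Request:
arm_command([
  {"dp": [-0.2,-0.5,0],"twist": [0,0,0.08],"hand": -0.4},
  {"dp": [-0.26,-0.95,0],"twist": [0,0,0.09],"hand": -0.4},
  {"dp": [-0.27,-0.95,0],"twist": [0,0,0.09],"hand": -0.4},
  {"dp": [-0.28,-0.95,0],"twist": [0,0,0.09],"hand": -0.4},
  {"dp": [-0.29,-0.95,0],"twist": [0,0,0.09],"hand": -0.4},
  {"dp": [-0.3,-0.95,0],"twist": [0,0,0.09],"hand": -0.4},
  {"dp": [-0.31,-0.95,0],"twist": [0,0,0.09],"hand": -0.4},
  {"dp": [-0.3,-0.9,0],"twist": [0,0,0.09],"hand": -0.4},
])

```text
time: 25.6
tcp_pos: [0.4923, -0.0848, 0.1653]
ee_rot: [[-0.254, 0.967, -0.001], [0.967, 0.254, -0.0], [0.0, -0.001, -1.0]]
ft_force: [0.1, -0.8, -0.2]
opening: 0.435
finger_force: 30.6
```

Request:
arm_command([
  {"dp": [-0.2,-0.3,0],"twist": [0,0,0],"hand": -0.4},
  {"dp": [0,0,0],"twist": [0,0,0],"hand": -0.4},
])

```text
time: 25.8
tcp_pos: [0.4871, -0.092, 0.1655]
ee_rot: [[-0.253, 0.967, -0.001], [0.967, 0.253, -0.001], [-0.0, -0.001, -1.0]]
ft_force: [-0.2, 1.2, -0.3]
opening: 0.437
finger_force: 30.6
```

```bash
python3 - <<'E'
from h import *
plan((.491,-.268,.12,104.8))
s=bot.camera("scene"); crop(s["image"],100,290,115,125,4.4,"pics/x.png"); x=cv2.imread("pics/x.png")
w=bot.camera("wrist"); np.savez("w.npz",**{k:w[k] for k in("K","position","rotation")})
wi=w["image"][60:480,190:470]; print(x.shape)
o=np.zeros((600,800,3),np.uint8); o[:550,:506]=x[:550,:506]; o[:420,510:790]=wi
cv2.imwrite("pics/e.png",o)
E
```

```text
now [ 0.4871 -0.092   0.1655] 104.66 tilt [-0.0012 -0.0008] open 0.437 f [-0.2  1.2 -0.3] t 25.8
7 rows tz -0.003
   [-0.98, -0.23, 0.26]
(550, 506, 3)
```

View pics/e.png

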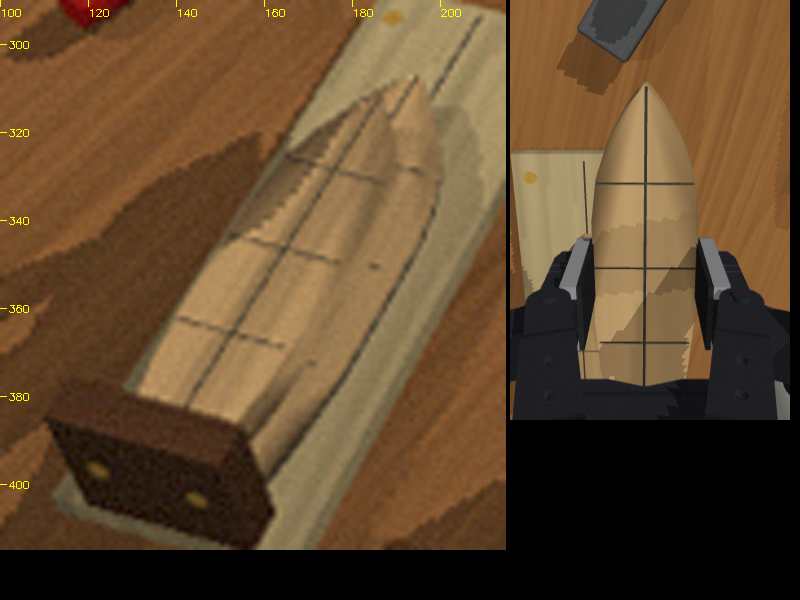

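The middle lift's crosses are at (164.3,346.1), (153,365.5) and (176.6,328.2), its tip at (185.2,311.1), and the deck lift's tip at (194.1,307.5). In the wrist view the held keel lift's tip is at (326,144) and its cross at (325,328).

```bash
python3 - <<'E'
from h import *
c=bot.camera("scene")
L=ray(c,[(164.3,346.1),(153,365.5),(176.6,328.2),(185.2,311.1)],.052); d=L[2]-L[1]; print(L.round(4),np.degrees(np.arctan2(d[1],d[0])))
D=ray(c,(194.1,307.5),.032); print("deck tip",D)
a=np.radians(104.8);u=np.array([np.cos(a),np.sin(a),0]);v=np.array([-u[1],u[0],0])
print("tip diff",(D-L[3])@u,(D-L[3])@v)
for C in ((.4819,-.2231,0),(.4793,-.2223,0)): print("mid in board",(L-C)@u,(L-C)@v)
t=np.array([.4871,-.092,.1655])
w=dict(np.load("w.npz")); K=ray(w,[(326,144),(325,328)],t[2]-.0145); print("keel rel tcp",(K-t)@u,(K-t)@v)
E
```

```text
[[ 0.4881 -0.2546  0.052 ]
 [ 0.4997 -0.293   0.052 ]
 [ 0.4795 -0.2149  0.052 ]
 [ 0.4657 -0.1773  0.052 ]] 104.48906466611035
deck tip [[ 0.4601366 -0.1510981  0.032    ]]
tip diff [0.0267777] [-0.00129693]
mid in board [-0.03205902 -0.07215286  0.00855196  0.04839479] [0.00207531 0.0006867  0.00024872 0.00394571]
mid in board [-0.03349663 -0.07359047  0.00711434  0.04695717] [-0.00023407 -0.00162268 -0.00206066  0.00163633]
keel rel tcp [0.06713149 0.00203669] [-0.00266958 -0.00228834]
```

```bash
python3 - <<'E'
from h import *
plan((.4917,-.2714,.15,104.6),(.4917,-.2714,.095,104.6))
E
```

```text
now [ 0.4894 -0.0898  0.1659] 104.8 tilt [0.002  0.0012] open 0.43 f [-0.5  0.2  0. ] t 25.95
8 rows tz 0.004
   [-0.88, -0.22, 0.08]
3 rows tz -0.000
   [0.0, 0.0, 0.73]
```

Request:
arm_command([
  {"dp": [-0.6,-0.15,0],"twist": [0,0,0],"hand": -0.4},
  {"dp": [-0.9,-0.22,0],"twist": [0,0,0],"hand": -0.4},
  {"dp": [-0.9,-0.22,0.1],"twist": [0,0,0],"hand": -0.4},
  {"dp": [-0.9,-0.22,0.1],"twist": [0,0,0],"hand": -0.4},
  {"dp": [-0.9,-0.22,0.1],"twist": [0,0,0],"hand": -0.4},
  {"dp": [-0.9,-0.22,0.1],"twist": [0,0,0],"hand": -0.4},
  {"dp": [-0.9,-0.22,0.1],"twist": [0,0,0],"hand": -0.4},
  {"dp": [-0.6,-0.15,0.1],"twist": [0,0,0],"hand": -0.4},
])

```text
time: 26.75
tcp_pos: [0.4917, -0.2621, 0.1505]
ee_rot: [[-0.254, 0.967, 0.001], [0.967, 0.254, -0.0], [-0.001, 0.001, -1.0]]
ft_force: [-0.2, -0.6, -0.5]
opening: 0.432
finger_force: 30.6
```

Request:
arm_command([
  {"dp": [-0.25,-0.06,0.3],"twist": [0,0,0],"hand": -0.4},
  {"dp": [0,0,0.5],"twist": [0,0,0],"hand": -0.4},
  {"dp": [0,0,0.3],"twist": [0,0,0],"hand": -0.4},
  {"dp": [0,0,0],"twist": [0,0,0],"hand": -0.4},
  {"dp": [0,0,0],"twist": [0,0,0],"hand": -0.4},
])

```text
time: 27.25
tcp_pos: [0.491, -0.2659, 0.1231]
ee_rot: [[-0.256, 0.967, -0.0], [0.967, 0.256, 0.001], [0.001, -0.0, -1.0]]
ft_force: [0.0, -0.1, -0.6]
opening: 0.436
finger_force: 30.6
```

```bash
python3 - <<'E'
from h import *
plan((.4923,-.2703,.092,104.7))
E
```

```text
now [ 0.491  -0.2659  0.1231] 104.85 tilt [-0.0005  0.0008] open 0.436 f [ 0.  -0.1 -0.6] t 27.25
2 rows tz 0.011
   [-0.09, 0.0, 0.62]
```

Request:
arm_command([
  {"dp": [-0.09,0,0.4],"twist": [0,0,0.01],"hand": -0.4},
  {"dp": [-0.08,0,0.5],"twist": [0,0,0],"hand": -0.4},
  {"dp": [0,0,0.3],"twist": [0,0,0],"hand": -0.4},
  {"dp": [0,0,0.1],"twist": [0,0,0],"hand": -0.4},
  {"dp": [0,0,0],"twist": [0,0,0],"hand": -0.4},
  {"dp": [0,0,0],"twist": [0,0,0],"hand": -0.4},
])

```text
time: 27.85
tcp_pos: [0.4921, -0.2712, 0.0909]
ee_rot: [[-0.253, 0.967, 0.0], [0.967, 0.253, 0.0], [-0.0, 0.0, -1.0]]
ft_force: [0.4, 0.1, -0.6]
opening: 0.43
finger_force: 30.6
```

Request:
arm_command([
  {"dp": [0.02,0,0.06],"twist": [0,0,0],"hand": -0.4},
  {"dp": [0,0,0.05],"twist": [0,0,0],"hand": -0.4},
  {"dp": [0,0,0],"twist": [0,0,0],"hand": -0.4},
  {"dp": [0,0,0],"twist": [0,0,0],"hand": -0.4},
])

```text
time: 28.25
tcp_pos: [0.4918, -0.2709, 0.0881]
ee_rot: [[-0.253, 0.967, 0.0], [0.967, 0.253, -0.0], [-0.0, 0.0, -1.0]]
ft_force: [-0.4, 0.2, -1.0]
opening: 0.434
finger_force: 30.6
```

Request:
arm_command([
  {"dp": [0,0,0.04],"twist": [0,0,0],"hand": -0.4},
  {"dp": [0,0,0],"twist": [0,0,0],"hand": -0.4},
  {"dp": [0,0,0],"twist": [0,0,0],"hand": -0.4},
])

```text
time: 28.55
tcp_pos: [0.4918, -0.2709, 0.0871]
ee_rot: [[-0.253, 0.967, 0.0], [0.967, 0.253, -0.0], [-0.0, 0.0, -1.0]]
ft_force: [-0.5, -0.0, -0.4]
opening: 0.429
finger_force: 30.6
```

Request:
arm_command([
  {"dp": [0,0,0.03],"twist": [0,0,0],"hand": -0.4},
  {"dp": [0,0,0],"twist": [0,0,0],"hand": -0.4},
  {"dp": [0,0,0],"twist": [0,0,0],"hand": -0.4},
])

```text
time: 28.85
tcp_pos: [0.4919, -0.2709, 0.087]
ee_rot: [[-0.253, 0.967, 0.0], [0.967, 0.253, -0.001], [-0.001, 0.0, -1.0]]
ft_force: [-1.6, 0.7, 6.6]
opening: 0.43
finger_force: 31.3
```

Request:
arm_command([
  {"dp": [0,0,-0.04],"twist": [0,0,0],"hand": 0},
  {"dp": [0,0,0],"twist": [0,0,0],"hand": 0.1},
  {"dp": [0,0,0],"twist": [0,0,0],"hand": 0.3},
  {"dp": [0,0,0],"twist": [0,0,0],"hand": 0.4},
  {"dp": [0,0,0],"twist": [0,0,0],"hand": 0.4},
  {"dp": [0,0,-0.6],"twist": [0,0,0],"hand": 0.4},
  {"dp": [0,0,-0.9],"twist": [0,0,0],"hand": 0.4},
  {"dp": [0,0,-0.9],"twist": [0,0,0],"hand": 0.4},
])

```text
time: 29.65
tcp_pos: [0.4914, -0.2707, 0.1476]
ee_rot: [[-0.253, 0.967, -0.001], [0.967, 0.253, 0.001], [0.001, -0.001, -1.0]]
ft_force: [-0.1, 0.2, 0.7]
opening: 0.703
finger_force: 0.0
```

```bash
python3 - <<'E'
from h import *
plan((.4575,.0262,.16,71.0))
E
```

```text
now [ 0.4914 -0.2707  0.1476] 104.68 tilt [-0.001   0.0005] open 0.703 f [-0.1  0.2  0.7] t 29.65
13 rows tz 0.377
   [0.91, 0.13, -0.04]
   [0.91, 0.09, -0.04]
   [0.92, 0.05, -0.04]
   [0.92, 0.01, -0.04]
   [0.92, -0.04, -0.04]
   [0.92, -0.08, -0.04]
   [0.91, -0.12, -0.04]
   [0.91, -0.16, -0.04]
   [0.9, -0.2, -0.04]
   [0.89, -0.24, -0.04]
   [0.88, -0.28, -0.04]
   [0.86, -0.32, -0.04]
   [0.85, -0.36, -0.04]
```

Request:
arm_command([
  {"dp": [0.91,0.13,-0.1],"twist": [0,0,0.38],"hand": 0.6},
  {"dp": [0.91,0.09,-0.1],"twist": [0,0,0.38],"hand": 0.6},
  {"dp": [0.92,0.05,-0.1],"twist": [0,0,0.38],"hand": 0.6},
  {"dp": [0.92,0.01,-0.1],"twist": [0,0,0.38],"hand": 0.6},
  {"dp": [0.92,-0.04,0],"twist": [0,0,0.38],"hand": 0.6},
  {"dp": [0.92,-0.08,0],"twist": [0,0,0.38],"hand": 0.6},
  {"dp": [0.91,-0.12,0],"twist": [0,0,0.38],"hand": 0.6},
  {"dp": [0.91,-0.16,0],"twist": [0,0,0.38],"hand": 0.6},
])

```text
time: 30.45
tcp_pos: [0.471, -0.087, 0.1573]
ee_rot: [[0.11, 0.994, 0.0], [0.994, -0.11, 0.0], [0.0, 0.0, -1.0]]
ft_force: [-0.2, 0.6, -0.8]
opening: 0.803
finger_force: 0.0
```

Request:
arm_command([
  {"dp": [0.9,-0.2,0],"twist": [0,0,0.38],"hand": 0.6},
  {"dp": [0.89,-0.24,0],"twist": [0,0,0.38],"hand": 0.6},
  {"dp": [0.88,-0.28,0],"twist": [0,0,0.38],"hand": 0.6},
  {"dp": [0.86,-0.32,0],"twist": [0,0,0.38],"hand": 0.6},
  {"dp": [0.85,-0.36,0],"twist": [0,0,0.38],"hand": 0.6},
  {"dp": [0,0,0],"twist": [0,0,0],"hand": 0.6},
  {"dp": [0,0,0],"twist": [0,0,0],"hand": 0.6},
])

```text
time: 31.15
tcp_pos: [0.4584, 0.0268, 0.1573]
ee_rot: [[0.329, 0.944, -0.0], [0.944, -0.329, -0.0], [-0.0, 0.0, -1.0]]
ft_force: [0.1, -0.1, -0.1]
opening: 0.801
finger_force: 0.0
```

```bash
python3 - <<'E'
from h import *
plan((.4575,.0262,.16,71.0))
w=bot.camera("wrist"); np.savez("w.npz",**{k:w[k] for k in("K","position","rotation")},t=bot.sense()["tcp_pos"])
wi=w["image"][80:400,180:480]
s=bot.camera("scene"); np.savez("s.npz",**{k:s[k] for k in("K","position","rotation")}); crop(s["image"],100,290,115,125,4.2,"pics/x.png"); x=cv2.imread("pics/x.png")
o=np.zeros((600,800,3),np.uint8); o[:525,:483]=x[:525,:483]; o[:320,490:790]=wi
cv2.imwrite("pics/f.png",o)
E
```

```text
now [0.4584 0.0268 0.1573] 70.81 tilt [-0.0001 -0.0004] open 0.801 f [ 0.1 -0.1 -0.1] t 31.15
1 rows tz -0.027
   [-0.03, -0.03, -0.11]
```

View pics/f.png

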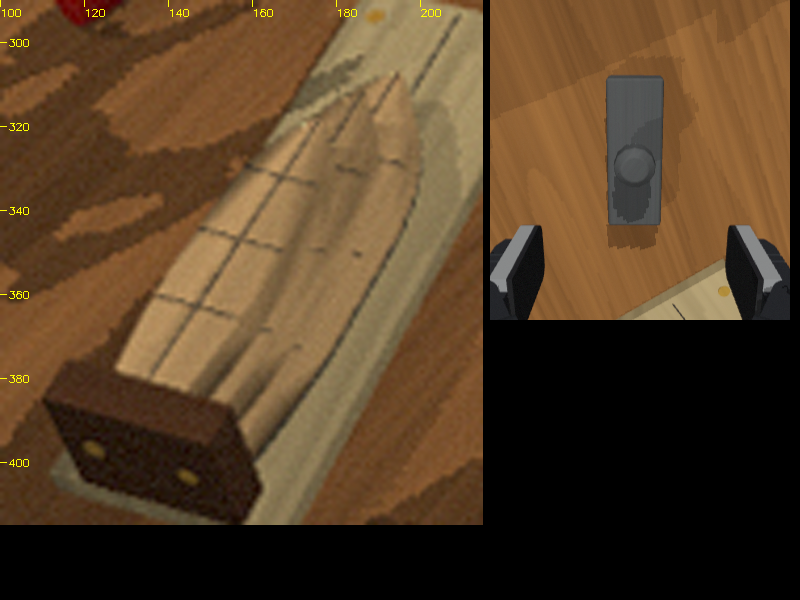

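The stack looks neat: the keel lift's crosses are at (157.4,346.9), (166.9,331.4) and (146.7,363.1). In the wrist view the weight's top corners are at (297,156), (353,157), (351,303) and (299,302).

```bash
python3 - <<'E'
from h import *
s=dict(np.load("s.npz")); w=dict(np.load("w.npz"))
L=ray(s,[(157.4,346.9),(166.9,331.4),(146.7,363.1),(175.5,319.3)],.072); d=L[1]-L[2]
a=np.radians(104.8);u=np.array([np.cos(a),np.sin(a),0]);v=np.array([-u[1],u[0],0])
print(L.round(4),np.degrees(np.arctan2(d[1],d[0])),(L-(.4805,-.2227,0))@u,(L-(.4805,-.2227,0))@v)
W=ray(w,[(297,156),(353,157),(351,303),(299,302)],.022); d=W[0]+W[1]-W[2]-W[3]
print(W.mean(0),np.degrees(np.arctan2(d[1],d[0])),np.linalg.norm(d)/2,np.linalg.norm(W[0]-W[1]),w["t"])
y=np.degrees(np.arctan2(d[1],d[0])); m=W.mean(0)
plan((m[0],m[1],.07,y),(m[0],m[1],.04,y))
E
```

```text
[[ 0.4928 -0.2703  0.072 ]
 [ 0.4836 -0.2383  0.072 ]
 [ 0.5007 -0.3024  0.072 ]
 [ 0.4779 -0.2109  0.072 ]] 104.92279913299181 [-0.04914603 -0.01590617 -0.08225157  0.01204628] [ 0.00027875  0.00095373  0.00081154 -0.00048837]
[0.46006022 0.02856819 0.022     ] 70.83400999773083 0.0978844613589089 0.03417427083241528 [0.45843562 0.02589902 0.15725741]
now [0.4585 0.0254 0.1572] 70.64 tilt [-0.0002 -0.0009] open 0.798 f [0.6 0.6 0.6] t 31.25
4 rows tz -0.007
   [0.04, 0.0, 0.87]
2 rows tz -0.000
   [0.0, 0.0, 0.6]
```

Request:
arm_command([
  {"dp": [0.04,0.01,0.7],"twist": [0,0,0],"hand": 0.4},
  {"dp": [0.03,0.01,0.87],"twist": [0,0,0],"hand": 0.4},
  {"dp": [0.03,0,0.87],"twist": [0,0,0],"hand": 0.3},
  {"dp": [0.03,0,0.87],"twist": [0,0,0],"hand": 0.3},
  {"dp": [0,0,0.7],"twist": [0,0,0],"hand": 0.3},
  {"dp": [0,0,0.4],"twist": [0,0,0],"hand": 0.3},
  {"dp": [0,0,0.15],"twist": [0,0,0],"hand": 0.3},
  {"dp": [0,0,0],"twist": [0,0,0],"hand": 0.3},
])

```text
time: 32.05
tcp_pos: [0.46, 0.0289, 0.0432]
ee_rot: [[0.331, 0.944, -0.0], [0.944, -0.331, -0.0], [-0.0, -0.0, -1.0]]
ft_force: [-0.6, -0.1, 0.2]
opening: 0.647
finger_force: 0.0
```

```bash
python3 - <<'E'
from h import *
plan((.4601,.0286,.04,70.8))
E
```

```text
now [0.46   0.0289 0.0432] 70.67 tilt [-0.0003 -0.0004] open 0.647 f [-0.6 -0.1  0.2] t 32.05
1 rows tz -0.019
   [-0.01, 0.01, 0.13]
```

Request:
arm_command([
  {"dp": [0,0,0.14],"twist": [0,0,0],"hand": 0.1},
  {"dp": [0,0,0],"twist": [0,0,0],"hand": -0.1},
  {"dp": [0,0,0],"twist": [0,0,0],"hand": -0.3},
  {"dp": [0,0,0],"twist": [0,0,0],"hand": -0.6},
  {"dp": [0,0,0],"twist": [0,0,0],"hand": -0.6},
  {"dp": [0,0,0],"twist": [0,0,0],"hand": -0.6},
], squeeze=90)

```text
time: 32.65
tcp_pos: [0.4597, 0.0295, 0.0408]
ee_rot: [[0.33, 0.944, 0.0], [0.944, -0.33, -0.0], [0.0, 0.0, -1.0]]
ft_force: [-1.5, 1.3, 7.6]
opening: 0.387
finger_force: 88.7
```

Request:
arm_command([
  {"dp": [0,0,-0.1],"twist": [0,0,0],"hand": -0.6},
  {"dp": [0,0,-0.2],"twist": [0,0,0],"hand": -0.6},
  {"dp": [0,0,-0.4],"twist": [0,0,0],"hand": -0.6},
  {"dp": [0,0,-0.6],"twist": [0,0,0],"hand": -0.6},
  {"dp": [0,0,-0.6],"twist": [0,0,0],"hand": -0.6},
  {"dp": [0,0,-0.3],"twist": [0,0,0],"hand": -0.6},
  {"dp": [0,0,0],"twist": [0,0,0],"hand": -0.6},
])

```text
time: 33.35
tcp_pos: [0.4606, 0.0293, 0.0959]
ee_rot: [[0.331, 0.944, 0.002], [0.944, -0.331, 0.0], [0.001, 0.002, -1.0]]
ft_force: [-0.0, -0.6, -6.8]
opening: 0.378
finger_force: 90.4
```

```bash
python3 - <<'E'
from h import *
plan((.4922,-.2695,.17,104.8))
E
```

```text
now [0.4606 0.0293 0.0959] 70.67 tilt [0.0021 0.0005] open 0.378 f [-0.  -0.6 -6.8] t 33.35
13 rows tz -0.382
   [-0.84, 0.4, -0.23]
   [-0.85, 0.36, -0.23]
   [-0.87, 0.32, -0.23]
   [-0.88, 0.28, -0.23]
   [-0.89, 0.24, -0.23]
   [-0.9, 0.2, -0.23]
   [-0.91, 0.15, -0.23]
   [-0.92, 0.11, -0.23]
   [-0.92, 0.07, -0.23]
   [-0.92, 0.03, -0.23]
   [-0.92, -0.01, -0.23]
   [-0.92, -0.06, -0.23]
   [-0.92, -0.1, -0.23]
```

Request:
arm_command([
  {"dp": [-0.3,0.15,-0.5],"twist": [0,0,-0.13],"hand": -0.6},
  {"dp": [-0.54,0.25,-0.6],"twist": [0,0,-0.25],"hand": -0.6},
  {"dp": [-0.85,0.36,-0.6],"twist": [0,0,-0.38],"hand": -0.6},
  {"dp": [-0.87,0.32,-0.6],"twist": [0,0,-0.38],"hand": -0.6},
  {"dp": [-0.88,0.28,-0.5],"twist": [0,0,-0.38],"hand": -0.6},
  {"dp": [-0.89,0.24,-0.2],"twist": [0,0,-0.38],"hand": -0.6},
  {"dp": [-0.9,0.2,0],"twist": [0,0,-0.38],"hand": -0.6},
  {"dp": [-0.91,0.15,0],"twist": [0,0,-0.38],"hand": -0.6},
])

```text
time: 34.15
tcp_pos: [0.4767, -0.1326, 0.1692]
ee_rot: [[0.016, 1.0, -0.002], [1.0, -0.016, -0.0], [-0.0, -0.002, -1.0]]
ft_force: [0.1, 0.8, -7.2]
opening: 0.381
finger_force: 91.0
```

Request:
arm_command([
  {"dp": [-0.92,0.11,0],"twist": [0,0,-0.38],"hand": -0.6},
  {"dp": [-0.92,0.07,0],"twist": [0,0,-0.38],"hand": -0.6},
  {"dp": [-0.92,0.03,0],"twist": [0,0,-0.38],"hand": -0.6},
  {"dp": [-0.92,-0.01,0],"twist": [0,0,-0.38],"hand": -0.6},
  {"dp": [-0.92,-0.06,0],"twist": [0,0,-0.38],"hand": -0.6},
  {"dp": [-0.6,-0.08,0],"twist": [0,0,-0.25],"hand": -0.6},
  {"dp": [-0.3,-0.05,0],"twist": [0,0,-0.13],"hand": -0.6},
  {"dp": [0,0,0],"twist": [0,0,0],"hand": -0.6},
])

```text
time: 34.95
tcp_pos: [0.4902, -0.2698, 0.1688]
ee_rot: [[-0.251, 0.968, -0.002], [0.968, 0.251, 0.0], [0.001, -0.002, -1.0]]
ft_force: [-0.4, 0.3, -6.5]
opening: 0.382
finger_force: 91.0
```

```bash
python3 - <<'E'
from h import *
plan((.4922,-.2695,.13,104.8))
E
```

```text
now [ 0.4902 -0.2698  0.1688] 104.53 tilt [-0.0021  0.0001] open 0.382 f [-0.4  0.3 -6.5] t 34.95
2 rows tz -0.020
   [-0.0, 0.04, 0.78]
```

Request:
arm_command([
  {"dp": [0,0.06,0.5],"twist": [0,0,-0.03],"hand": -0.6},
  {"dp": [0,0.02,0.7],"twist": [0,0,0],"hand": -0.6},
  {"dp": [0,0,0.5],"twist": [0,0,0],"hand": -0.6},
  {"dp": [0,0,0.25],"twist": [0,0,0],"hand": -0.6},
  {"dp": [0,0,0],"twist": [0,0,0],"hand": -0.6},
  {"dp": [0,0,0],"twist": [0,0,0],"hand": -0.6},
])

```text
time: 35.55
tcp_pos: [0.4936, -0.2678, 0.1212]
ee_rot: [[-0.257, 0.966, 0.0], [0.966, 0.257, -0.0], [-0.0, 0.0, -1.0]]
ft_force: [-0.1, 0.2, -5.9]
opening: 0.38
finger_force: 91.0
```

Request:
arm_command([
  {"dp": [-0.06,-0.06,0.14],"twist": [0,0,0],"hand": -0.6},
  {"dp": [0,0,0.1],"twist": [0,0,0],"hand": -0.6},
  {"dp": [0,0,0],"twist": [0,0,0],"hand": -0.6},
  {"dp": [0,0,0],"twist": [0,0,0],"hand": -0.6},
])

```text
time: 35.95
tcp_pos: [0.4922, -0.2701, 0.1152]
ee_rot: [[-0.256, 0.967, 0.0], [0.967, 0.256, -0.0], [-0.0, 0.0, -1.0]]
ft_force: [0.1, 0.2, -5.9]
opening: 0.384
finger_force: 91.0
```

Request:
arm_command([
  {"dp": [0,0,0.04],"twist": [0,0,0],"hand": -0.6},
  {"dp": [0,0,0],"twist": [0,0,0],"hand": -0.6},
  {"dp": [0,0,0],"twist": [0,0,0],"hand": -0.6},
])

```text
time: 36.25
tcp_pos: [0.4922, -0.27, 0.1141]
ee_rot: [[-0.257, 0.967, 0.0], [0.967, 0.257, -0.0], [-0.0, 0.0, -1.0]]
ft_force: [0.3, 0.0, -6.6]
opening: 0.384
finger_force: 91.0
```

Request:
arm_command([
  {"dp": [0,0,0.04],"twist": [0,0,0],"hand": -0.6},
  {"dp": [0,0,0],"twist": [0,0,0],"hand": -0.6},
  {"dp": [0,0,0],"twist": [0,0,0],"hand": -0.6},
])

```text
time: 36.55
tcp_pos: [0.4922, -0.27, 0.113]
ee_rot: [[-0.257, 0.966, 0.0], [0.966, 0.257, -0.0], [-0.0, 0.0, -1.0]]
ft_force: [0.2, -0.5, -6.6]
opening: 0.382
finger_force: 91.0
```

Request:
arm_command([
  {"dp": [0,0,0.03],"twist": [0,0,0],"hand": -0.6},
  {"dp": [0,0,0],"twist": [0,0,0],"hand": -0.6},
  {"dp": [0,0,0],"twist": [0,0,0],"hand": -0.6},
])

```text
time: 36.85
tcp_pos: [0.4922, -0.27, 0.1129]
ee_rot: [[-0.257, 0.966, 0.0], [0.966, 0.257, -0.001], [-0.001, 0.0, -1.0]]
ft_force: [-1.8, 1.1, 3.3]
opening: 0.381
finger_force: 92.1
```

Contact: the force went from -6.6 to +3.3 N. I'll release and back off.

Request:
arm_command([
  {"dp": [0,0,0],"twist": [0,0,0],"hand": -0.15},
  {"dp": [0,0,0],"twist": [0,0,0],"hand": -0.05},
  {"dp": [0,0,0],"twist": [0,0,0],"hand": 0.2},
  {"dp": [0,0,0],"twist": [0,0,0],"hand": 0.4},
  {"dp": [0,0,0],"twist": [0,0,0],"hand": 0.4},
  {"dp": [0,0,-0.6],"twist": [0,0,0],"hand": 0.4},
  {"dp": [0,0,-0.9],"twist": [0,0,0],"hand": 0.4},
  {"dp": [0,0,-0.9],"twist": [0,0,0],"hand": 0.4},
])

```text
time: 37.65
tcp_pos: [0.4922, -0.2698, 0.1738]
ee_rot: [[-0.257, 0.966, 0.0], [0.966, 0.257, 0.0], [0.0, 0.0, -1.0]]
ft_force: [-0.4, -1.0, 0.3]
opening: 0.699
finger_force: 0.0
```

Request:
arm_command([
  {"dp": [0.6,0,-0.5],"twist": [0,0,0],"hand": 0.4},
  {"dp": [0.9,0,-0.2],"twist": [0,0,0],"hand": 0.4},
  {"dp": [0.9,0,0],"twist": [0,0,0],"hand": 0.4},
  {"dp": [0.9,0,0],"twist": [0,0,0],"hand": 0.4},
  {"dp": [0.9,0,0],"twist": [0,0,0],"hand": 0.4},
  {"dp": [0.9,0,0],"twist": [0,0,0],"hand": 0.4},
  {"dp": [0.9,0,0],"twist": [0,0,0],"hand": 0.4},
  {"dp": [0,0,0],"twist": [0,0,0],"hand": 0.4},
])

```text
time: 38.45
tcp_pos: [0.4526, -0.1208, 0.1906]
ee_rot: [[-0.263, 0.965, -0.0], [0.965, 0.263, 0.002], [0.002, 0.0, -1.0]]
ft_force: [0.1, 0.3, -0.1]
opening: 0.696
finger_force: 0.0
```

```bash
python3 - <<'E'
from h import *
s=bot.camera("scene"); np.savez("s.npz",**{k:s[k] for k in("K","position","rotation")}); crop(s["image"],90,270,180,136,4.4,"pics/g.png")
plan()
E
```

```text
now [ 0.453  -0.1229  0.1904] 105.12 tilt [-0.0001  0.0003] open 0.699 f [ 0.6 -0.9 -0. ] t 38.5
```

View pics/g.png

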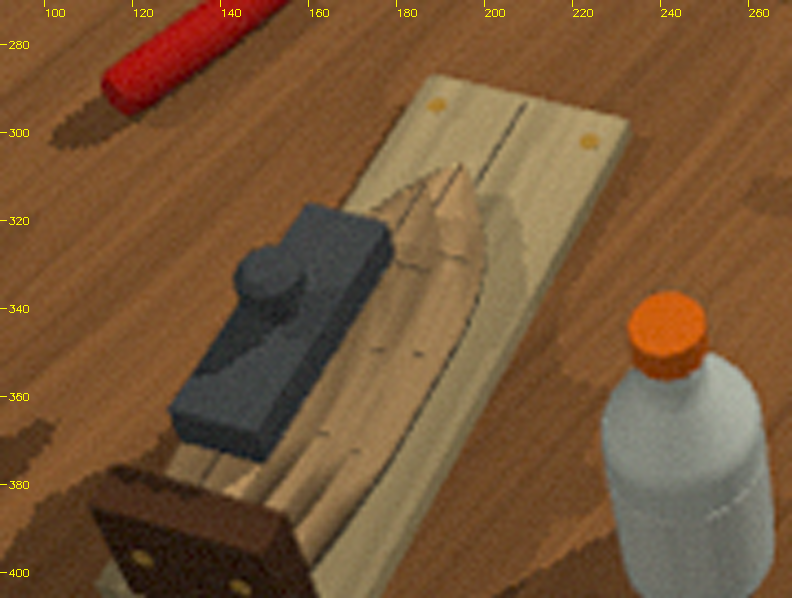

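The weight lies flat along the keel lift, with top corners at about (160.5,316.6), (179,322), (150.5,370.5) and (129.5,363). The bottle hasn't moved and the gripper is clear.

```bash
python3 - <<'E'
from h import *
s=dict(np.load("s.npz")); W=ray(s,[(160.5,316.6),(179,322),(150.5,370.5),(129.5,363)],.094)
d=W[0]+W[1]-W[2]-W[3]; print(W.mean(0),np.degrees(np.arctan2(d[1],d[0])))
if np.linalg.norm(W.mean(0)[:2]-(.4922,-.27))<.008: print(bot.job_done())
E
```

```text
[ 0.49814032 -0.27390079  0.094     ] 105.72940617863283
the job is handed in; nothing more can be done
None
```

The three lifts are stacked keel-up against the stern stop with the iron weight lying flat along the keel lift, and the job is handed in; the last view put the weight about 7 mm from the keel lift's middle (limit 15 mm), the glue bottle stood undisturbed, and I didn't recheck the pencil jar, which the arm never went near.

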